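# Load the pot dryer from a tight crate and start it

## Robot

A 6-joint arm with a two-finger parallel gripper is mounted at the origin on the work surface. World frame = base frame: x ahead of the robot, y to its left, z up, the work surface at z = 0. Lengths are in m, angles in rad, forces in N, time in s.
With the tool pointing down it reaches from about 0.3 to 0.875 m from the base axis. Payload 6.4 kg.
Tool frame: the origin (TCP) lies between the finger pads; the fingertips stand 19 mm ahead of it and the grasp point (between the pads) is the TCP; z points along the fingers, y is the direction in which the jaws open and shut (so a half turn about z gives the same grasp; the last joint's range is limited). The gripper opens to 85 mm and grips with 20 to 120 N. Pads are 22 mm wide; open, the fingers measure 114 mm over their backs; the gripper's body (76 mm by 85 mm) begins 54 mm behind the grasp point. The pads swing forward as they close: fully open they stand 13 mm farther back than shut.
Start: joints at [0.922, 0.181, 1.607, -0, 1.354, -0.206], TCP at [0.246, 0.52, 0.226] pointing down, gripper open.
Joint ranges: [-2.99, 2.99], [-0.89, 2.07], [0.3, 2.58], [-1.14, 4.28], [0, 2.63], [-3.12, 3.12]. Speed limits (rad/s): [2.57, 2.57, 3.01, 3.14, 3.14, 3.14].

## Interface

Orientations are given as a unit quaternion [w, x, y, z].
In Python, from bench import * gives the robot as it stands.
- The arm moves only by the tool apply_moves, never from a script. Its argument "moves" is a list that holds one entry, the list of rows, each a list of 7 numbers: the shift along the tool's x, y, z in cm, then the turn, a rotation vector about the tool's x, y, z in rad, then the opening, from 0 (shut) to 1 (fully open). A call has 1 to 8 rows; each row is the pose to reach, as a shift and turn from the pose commanded when the call began, along the tool's axes at that moment; what a row does not reach only later rows make up. A row lasts 1/10 s, in which the tool goes at most 50 mm and 8.59 degrees, less where a joint would pass 70% of its speed; a pose out of reach is approached as far as the arm can. A call with a gripper value outside its range is refused whole. The fingers move at their own pace and stop on an object; the grip force is fixed at half the most. Time passes only in rows, so rows that repeat a pose let the fingers close. It gives the time, the measured TCP pose, the force and the opening at its end, in the units of the state.
- get_obs(): the state, without advancing time (a new reading comes with each control period).
- camera(name): name is "scene" or "top" or "wrist"; returns the picture (480x640x3 uint8, red, green, blue); there is no depth.
- get_calibration(name): a dict with "vertical_fov" (degrees; the focal length in pixels is half the picture's height over the tangent of half this angle, whatever the lens; pixels are square), "cx", "cy" (the principal point, pixels), "R" (3x3) and "t" (3): a world point X has camera coordinates R X + t. Camera axes: x right, y down, z forward; pixel columns grow to the right and rows downward; lengths in m; the calibration is good to about 2 mm. A picture is of the moment at which its call begins: read the wrist's pose just before it. get_calibration takes no time and is no camera call; for the wrist camera it gives the pose at the moment of the call.
- hand_in(): hands the job in, once; it reports no verdict.
The state is a dict: "time_s": time; "q": joint angles; "dq": joint speeds; "joint_efforts": joint torques, N m; "eef_pos": TCP position; "eef_rot": TCP orientation; "wrist_force": force on the tool from outside, world axes, zero at the start; "torque": the same for the moment, N m; "opening": opening from 0.0 (shut) to 1.0 (fully open).
Only numpy, scipy, OpenCV 4.12 (cv2) and the standard library are available. Lean on these libraries where they do the work, as an engineer would, in place of code of your own. Each camera call takes 0.05 s, during which the arm holds its last target. There are 200 camera calls.

## Task

Dry the round pots: pull out the dryer's tray, lift every round pot out of the packed crate and set it down (do not drop it) on the tray, rim down as it stands in the crate, then push the tray fully shut. Only with the tray shut, slide the black lock tab aside, press the white start button it covers all the way in, and slide the tab fully back over the button. Leave the square pots in the crate and everything else where it is.

Things in the scene. Friction and masses are not known exactly. Their poses are not given: they have to be found in the camera images.
- round1: A round terracotta flowerpot, 78 mm high, standing upside down: rim band below, 80 mm across and 20 mm high; above it the wall tapers from 68 mm across to 50 mm at the foot on top (56 mm across 20 mm below the top). About 190 g. Origin: centre of the rim's underside, z up through the foot. One of up to four; absent ones read None.
- round2: A round terracotta flowerpot, 78 mm high, standing upside down: rim band below, 80 mm across and 20 mm high; above it the wall tapers from 68 mm across to 50 mm at the foot on top (56 mm across 20 mm below the top). About 190 g. Origin: centre of the rim's underside, z up through the foot. One of up to four; absent ones read None.
- round3: A round terracotta flowerpot, 78 mm high, standing upside down: rim band below, 80 mm across and 20 mm high; above it the wall tapers from 68 mm across to 50 mm at the foot on top (56 mm across 20 mm below the top). About 190 g. Origin: centre of the rim's underside, z up through the foot. One of up to four; absent ones read None.
- round4: A round terracotta flowerpot, 78 mm high, standing upside down: rim band below, 80 mm across and 20 mm high; above it the wall tapers from 68 mm across to 50 mm at the foot on top (56 mm across 20 mm below the top). About 190 g. Origin: centre of the rim's underside, z up through the foot. One of up to four; absent ones read None.
- square1: A square terracotta pot, 70 mm high, standing upside down: rim below, 80 x 80 mm and 18 mm high, walls tapering from 66 to 53 mm square at the top. About 210 g. Origin: centre of the rim's underside, z up. One of five; they stay in the crate.
- square2: A square terracotta pot, 70 mm high, standing upside down: rim below, 80 x 80 mm and 18 mm high, walls tapering from 66 to 53 mm square at the top. About 210 g. Origin: centre of the rim's underside, z up. One of five; they stay in the crate.
- square3: A square terracotta pot, 70 mm high, standing upside down: rim below, 80 x 80 mm and 18 mm high, walls tapering from 66 to 53 mm square at the top. About 210 g. Origin: centre of the rim's underside, z up. One of five; they stay in the crate.
- square4: A square terracotta pot, 70 mm high, standing upside down: rim below, 80 x 80 mm and 18 mm high, walls tapering from 66 to 53 mm square at the top. About 210 g. Origin: centre of the rim's underside, z up. One of five; they stay in the crate.
- square5: A square terracotta pot, 70 mm high, standing upside down: rim below, 80 x 80 mm and 18 mm high, walls tapering from 66 to 53 mm square at the top. About 210 g. Origin: centre of the rim's underside, z up. One of five; they stay in the crate.
- crate: Fixed low wooden crate, outside 266 mm square and 42 mm high; floor 8 mm thick, walls 12 mm. It holds pots in three rows of three, 80.5 mm apart along its x and y axes, rims touching; places of absent pots are empty. Which pot is in which place changes. Origin: centre of its underside.
- dryer_front (a point): Middle of the upper front edge of the fixed white electric dryer, a low box 380 mm deep (x, from here away from the robot), 400 mm wide (y) and 132 mm high. Its front (-x face) looks to the robot and is closed by the front panel of a drawer, the tray; the lock tab and the start button are on its flat top, 55 mm behind this edge and 90 mm towards +y.
- tray_floor (a point): Centre of the upper face of the tray's steel floor, 27 mm above the table; axes as the dryer's. The floor is 200 mm along x by 310 mm along y, with 10 mm lips at both sides and the back (+x). The front panel stands 100 to 116 mm from here on the -x side, its top 84 mm above the floor. Shut: 100 mm inside the dryer's front face; fully out: 100 mm before it.
- tray_handle (a point): Centre of the tray's handle, a horizontal steel bar 11 mm thick and 160 mm long along the dryer's y, 35 mm out from the front panel and 100 mm above the table; it can be pinched from above across x, or hooked.
- tray (a joint): How far the tray is pulled out towards the robot (-x of the dryer), m: 0 shut, 0.200 fully out. About 2 N of friction; stays where it is left.
- lock_grip (a point): Top centre of the fin on the black lock tab; axes as the dryer's. The fin is 10 mm thick along y, 36 mm long along x, 22 mm high, in the middle of a flat plate 47 mm (x) by 46 mm (y) that covers the start button and rides between two steel rails 49 mm apart, 18 mm high. Fin top 38 mm, plate top 16 mm above the dryer's top.
- lock (a joint): How far the lock tab is slid aside, m: 0 over the button, 0.050 fully aside, towards +y of the dryer (the robot's left). About 1.5 N of friction; stays where it is left.
- start_top (a point): Top centre of the white start button, 34 mm across, hidden under the lock tab at the start; when up, its top is 9 mm above the dryer's top (141 mm above the table). It sits between the two rails, in a grey ring 2 mm high.
- start (a joint): How far the start button is pressed down, m: 0 up, 0.006 all the way in. Sprung: about 6 N all the way in; it comes up again when let go.
- sprayer: Bystander: white pump sprayer with a blue head, 125 mm across and 252 mm high, standing to the left of the crate. Origin: centre of its underside.
- rib: Bystander: flat wooden rib, about 120 x 42 x 6 mm, lying on the table beyond the crate. Origin: its underside.
- looptool: Bystander: loop trimming tool with a wooden handle, 190 mm long and 16 mm thick, lying on the table between crate and dryer. Origin: about the middle of its underside.

How it is judged:
On the way, in this order (a step that is already met when the one before it is completed fails the run):
1. every round pot present stands rim down on the dryer's tray (x of round1 in the frame of tray_floor between -0.075 and 0.075 m and y of round1 in the frame of tray_floor between -0.13 and 0.13 m and z of round1 in the frame of tray_floor between -0.006 and 0.01 m and angle between each of round1, round2, round3, round4's own z axis and vertical below 0.12 rad and x of round2 in the frame of tray_floor between -0.075 and 0.075 m and y of round2 in the frame of tray_floor between -0.13 and 0.13 m and z of round2 in the frame of tray_floor between -0.006 and 0.01 m and x of round3 in the frame of tray_floor between -0.075 and 0.075 m and y of round3 in the frame of tray_floor between -0.13 and 0.13 m and z of round3 in the frame of tray_floor between -0.006 and 0.01 m and x of round4 in the frame of tray_floor between -0.075 and 0.075 m and y of round4 in the frame of tray_floor between -0.13 and 0.13 m and z of round4 in the frame of tray_floor between -0.006 and 0.01 m), for 0.3 s.
2. the tray is fully shut with the pots on it (all of step 1 and value of joint tray below 0.006 m), for 0.3 s.
3. the start button is pressed all the way in, with the tray shut (value of joint start above 0.0045 m and value of joint tray below 0.006 m), for 0.1 s.
4. the lock tab is fully back over the button (value of joint lock below 0.004 m and value of joint start below 0.002 m), for 0.3 s.
At the end, for the whole second after the job is handed in: The tray is shut (within 6 mm), the lock tab is back over the button (within 4 mm), the button is up, every round pot present is at rest rim down on the tray's floor (within 10 mm of it, tilt under 0.12 rad), and the five square pots still stand in the crate (all of step 2 and all of step 4 and linear speed of each of round1, round2, round3, round4 below 0.02 m/s and x of square1 in the frame of crate between -0.125 and 0.125 m and y of square1 in the frame of crate between -0.125 and 0.125 m and z of each of square1, square2, square3, square4, square5 in the frame of crate below 0.03 m and angle between each of square1, square2, square3, square4, square5's own z axis and vertical below 0.2 rad and x of square2 in the frame of crate between -0.125 and 0.125 m and y of square2 in the frame of crate between -0.125 and 0.125 m and x of square3 in the frame of crate between -0.125 and 0.125 m and y of square3 in the frame of crate between -0.125 and 0.125 m and x of square4 in the frame of crate between -0.125 and 0.125 m and y of square4 in the frame of crate between -0.125 and 0.125 m and x of square5 in the frame of crate between -0.125 and 0.125 m and y of square5 in the frame of crate between -0.125 and 0.125 m); the robot touches nothing.
It fails at once if the start button is pressed while the tray is not shut (value of joint start above 0.003 m and value of joint tray above 0.015 m).
It fails at once if a round pot is let fall onto the tray from more than 25 mm ((x of round1 in the frame of tray_floor between -0.11 and 0.11 m and y of round1 in the frame of tray_floor between -0.17 and 0.17 m and z of round1 in the frame of tray_floor above 0.025 m and contact force between round1 and anything else below 0.01 N) or (x of round2 in the frame of tray_floor between -0.11 and 0.11 m and y of round2 in the frame of tray_floor between -0.17 and 0.17 m and z of round2 in the frame of tray_floor above 0.025 m and contact force between round2 and anything else below 0.01 N) or (x of round3 in the frame of tray_floor between -0.11 and 0.11 m and y of round3 in the frame of tray_floor between -0.17 and 0.17 m and z of round3 in the frame of tray_floor above 0.025 m and contact force between round3 and anything else below 0.01 N) or (x of round4 in the frame of tray_floor between -0.11 and 0.11 m and y of round4 in the frame of tray_floor between -0.17 and 0.17 m and z of round4 in the frame of tray_floor above 0.025 m and contact force between round4 and anything else below 0.01 N)).
It fails at once if the sprayer, the wooden rib or the loop tool is moved by more than 50 mm (distance of any of sprayer, rib, looptool from where it was at the start of the episode above 0.05 m).
Of round1, round2, round3, round4 only 2 to 4 are there at a start; the rules pass over those that are not, and their reading is None.
At some moment in a run one of round1, round2, round3, round4 may be knocked a few centimetres aside while the robot is not near it.
It also fails if it takes over 210 s, if anything falls off the work surface, if the arm or the gripper's body presses on something with over 40 N, if the wrist force passes 120 N, or if a joint passes its speed limit or range.

## Working session

There is one attempt and no reset: what is moved stays moved. The work goes in short steps, Python scripts to look and compute and a tool call to move; the robot and the scene stay as the last step left them, time stands still between calls to the robot, and variables do not carry over. Pictures are saved under pics/ and viewed, about 12 in all and at most 16, crops included, and the job is handed in when it is done.

Besides the shell and the picture viewer there is one more tool, called after ">>>" as a command line: name --argument value ..., lists and objects as JSON in quotes. apply_moves: Moves the arm, as the interface text tells. Its arguments: {"type":"object","properties":{"moves":{"type":"array","items":{"type":"array","items":{"type":"array","items":{"type":"number"}}}}},"required":["moves"]}

```bash
ls; mkdir -p pics
cat > h.py <<'E'
from bench import *
import numpy as np, cv2
from scipy.spatial.transform import Rotation as Ro
def pic(n,f):
    c=get_calibration(n); im=camera(n); cv2.imwrite('pics/'+f,im[:,:,::-1]); return im,c
def foc(c): return 240/np.tan(np.radians(c["vertical_fov"])/2)
def ray(c,u,v,z):
    f=foc(c); R=np.array(c["R"]);t=np.array(c["t"])
    d=R.T@np.array([(u-c["cx"])/f,(v-c["cy"])/f,1]); o=-R.T@t
    return o+d*(z-o[2])/d[2]
def proj(c,X):
    p=np.array(c["R"])@np.array(X)+np.array(c["t"]); return p[:2]/p[2]*foc(c)+[c["cx"],c["cy"]]
def tool():
    o=get_obs(); q=o["eef_rot"]; return np.array(o["eef_pos"]),Ro.from_quat([q[1],q[2],q[3],q[0]])
def to(X):
    p,r=tool(); return np.round(r.inv().apply(np.array(X)-p)*100,2)
E
python3 - <<'E'
from h import *
for n in("scene","top","wrist"):
    im,c=pic(n,n+'0.png'); print(n,c)
o=get_obs();print(o); print(tool()[1].as_matrix().round(3))
E
```

```text
pics
scene {'vertical_fov': 57.710039588262134, 'cx': 314.70917305773884, 'cy': 246.20833790908367, 'R': array([[ 7.17345622e-01,  6.96717474e-01,  1.40217218e-04],
       [ 4.41174702e-01, -4.54081052e-01, -7.74064132e-01],
       [-5.39240337e-01,  5.55333377e-01, -6.33107179e-01]]), 't': array([-0.52202934, -0.0837653 ,  1.38036894])}
top {'vertical_fov': 49.8055667929752, 'cx': 311.3861066967854, 'cy': 238.19786489575068, 'R': array([[-0.02325311, -0.99923472, -0.03145268],
       [-0.98256169,  0.02864792, -0.18371668],
       [ 0.18447714,  0.02663222, -0.98247591]]), 't': array([0.18276654, 0.59647263, 1.21062914])}
wrist {'vertical_fov': 64.78807310062759, 'cx': 319.19036542360556, 'cy': 242.00163068337503, 'R': array([[ 0.4287107 ,  0.90344063, -0.00147281],
       [ 0.86209277, -0.40860122,  0.29973504],
       [ 0.27019102, -0.12976932, -0.95402135]]), 't': array([-0.57326999, -0.03943176,  0.38033754])}
{'time_s': 0.15, 'q': array([ 9.21667263e-01,  1.81395237e-01,  1.60779626e+00, -2.46598895e-05,
        1.35381739e+00, -2.06325191e-01]), 'dq': array([-7.07150065e-05, -1.51574772e-03, -2.11889536e-03, -4.40119258e-05,
        9.72557551e-04, -1.81447235e-03]), 'joint_efforts': array([ 4.11407846e-04, -4.45264506e+01, -3.51692820e+01, -5.53130740e-04,
        5.93377539e-03, -3.05108233e-05]), 'eef_pos': array([0.24610056, 0.51917655, 0.22556847]), 'eef_rot': array([-2.82774799e-04,  2.19594901e-01,  9.75590887e-01, -6.49316248e-04]), 'wrist_force': array([ 0.41694335, -0.58313439,  0.01630857]), 'torque': array([-0.03755949, -0.02368882,  0.04785809]), 'opening': 0.9996533733886117}
[[-0.904  0.428 -0.001]
 [ 0.428  0.904 -0.001]
 [ 0.    -0.001 -1.   ]]
```

View pics/scene0.png

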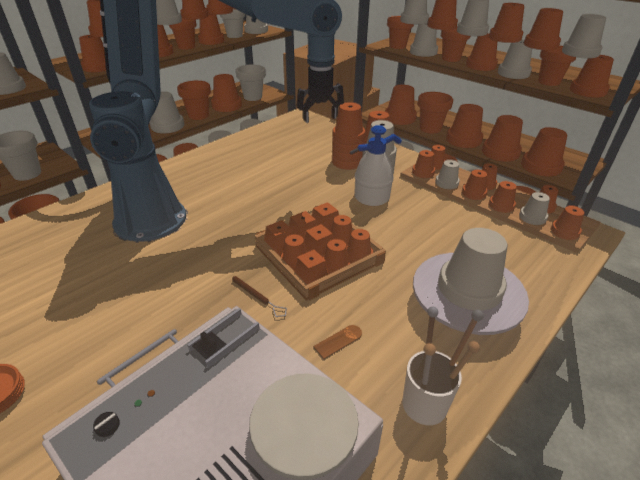

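View pics/top0.png

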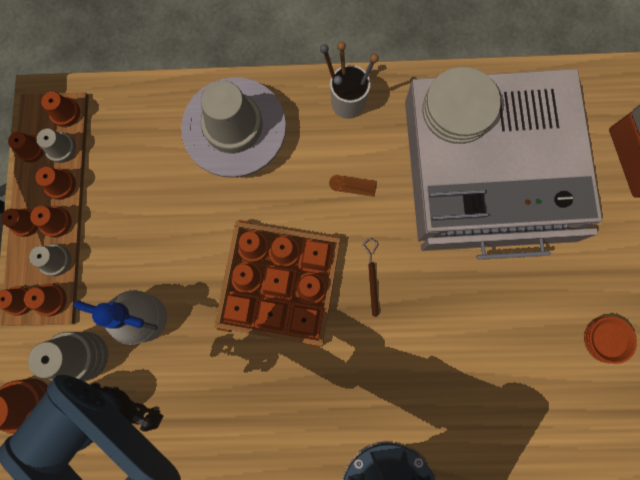

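Scene: 4 round pots (top image px ≈ (251,243), (283,248), (244,276), (311,288)) and five square ones in the crate. The dryer is at right, with its handle at ≈(514,255) and the lock tab at ≈(474,204). I'll turn these into world coordinates.

Run:
```python
from h import *
c=get_calibration("top")
for n,u,v,z in [("hL",477,257,.1),("hR",550,254,.1),("hC",514,255,.1),("edgeL",425,236,.132),("edgeR",599,222,.132),("backL",412,80,.132),("backR",578,70,.132),("fin",474,204,.17),("crate c",278,283,.042),("cr1",238,222,.042),("cr2",340,237,.042),("cr3",324,342,.042),("cr4",217,328,.042),
 ("r",251,243,.086),("r",283,248,.086),("r",244,276,.086),("r",311,288,.086),("sq",317,254,.078),("sq",277,283,.078)]:
    print(n,ray(c,u,v,z).round(3))
im=cv2.imread('pics/top0.png'); a=cv2.resize(im[150:280,400:620],None,fx=3.6,fy=3.6,interpolation=cv2.INTER_CUBIC); cv2.imwrite('pics/a.png',a)
```

```text
hL [ 0.537 -0.219  0.1  ]
hR [ 0.54  -0.388  0.1  ]
hC [ 0.54  -0.305  0.1  ]
edgeL [ 0.585 -0.096  0.132]
edgeR [ 0.606 -0.492  0.132]
backL [ 0.972 -0.089  0.132]
backR [ 0.982 -0.489  0.132]
fin [ 0.647 -0.202  0.17 ]
crate c [0.495 0.252 0.042]
cr1 [0.651 0.351 0.042]
cr2 [0.605 0.096 0.042]
cr3 [0.35  0.143 0.042]
cr4 [0.39  0.401 0.042]
r [0.588 0.312 0.086]
r [0.574 0.235 0.086]
r [0.509 0.329 0.086]
r [0.476 0.17  0.086]
sq [0.558 0.154 0.078]
sq [0.491 0.251 0.078]
```

View pics/a.png

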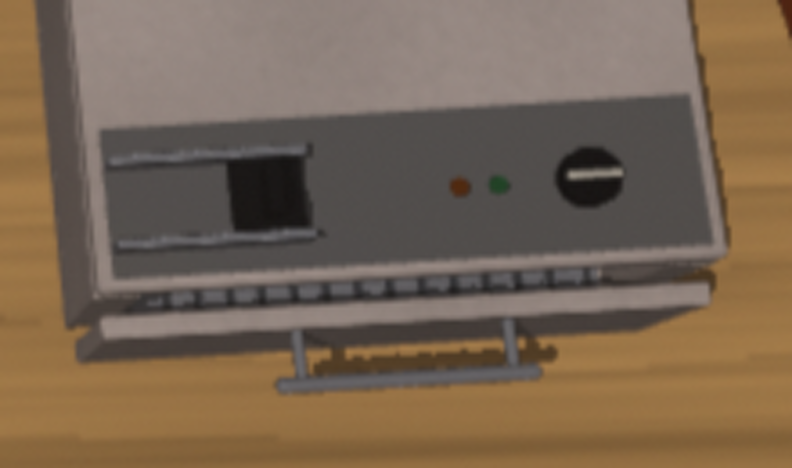

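>>> apply_moves --moves '[[[-31,-31,-5,0,0,1.0,1],[-31,-31,-5,0,0,1.0,1],[-31,-31,-5,0,0,1.0,1],[-31,-31,-5,0,0,1.0,1],[-31,-31,-5,0,0,1.0,1],[-31,-31,-5,0,0,1.0,1],[-31,-31,-5,0,0,1.0,1],[-31,-31,-5,0,0,1.0,1]]]'

```text
time_s: 0.95
eef_pos: [0.3799, 0.1434, 0.2719]
eef_rot: [0.0, 0.661, 0.75, 0.0]
wrist_force: [2.2, 0.2, -0.9]
opening: 0.999
```

Run:
```python
from h import *
print(tool()[0],tool()[1].as_matrix().round(3),get_obs()["q"].round(2))
print(to([.52,-.305,.26]))
```

```text
[0.37992201 0.14340597 0.27188849] [[-0.125  0.992  0.001]
 [ 0.992  0.125  0.   ]
 [ 0.     0.001 -1.   ]] [ 0.07 -0.26  1.94  0.    1.46 -0.06]
[-46.24   8.28   1.19]
```

>>> apply_moves --moves '[[[-20,5,0,0,0,0.1,1],[-46,8,1,0,0,0.1,1],[-46,8,1,0,0,0.1,1],[-46,8,1,0,0,0.1,1],[-46,8,1,0,0,0.1,1],[-46,8,1,0,0,0.1,1],[-46,8,1,0,0,0.1,1],[-46,8,1,0,0,0.1,1]]]'

```text
time_s: 1.75
eef_pos: [0.4987, -0.2386, 0.2629]
eef_rot: [-0.0, 0.697, 0.717, 0.0]
wrist_force: [1.4, -0.5, 0.6]
opening: 1.0
```

>>> apply_moves --moves '[[[-10,0,0,0,0,0,1],[-10,0,0,0,0,0,1],[-10,0,0,0,0,0,1]]]'

```text
time_s: 2.05
eef_pos: [0.5003, -0.3422, 0.2619]
eef_rot: [-0.0, 0.699, 0.715, -0.001]
wrist_force: [0.5, 0.1, 0.2]
opening: 0.998
```

Run:
```python
from h import *
print(tool()[0],tool()[1].as_matrix().round(3),get_obs()["q"].round(2))
im,c=pic("wrist","w1.png")
print(-np.array(c["R"]).T@c["t"])
```

```text
[ 0.50027358 -0.34223469  0.26191837] [[-0.023  1.    -0.001]
 [ 1.     0.023 -0.001]
 [-0.001 -0.001 -1.   ]] [-0.79  0.22  1.49 -0.    1.43 -0.82]
[ 0.49869642 -0.2665279   0.41015712]
```

View pics/w1.png

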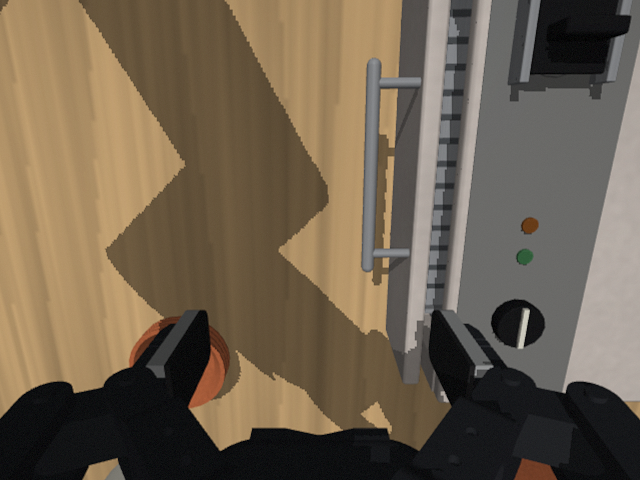

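Wrist view: the handle bar runs from (374,62) to (368,268). The fin top is around (595,27), and the dryer's front top edge is near x≈460–490.

Run:
```python
from h import *
c=get_calibration("wrist")
a=ray(c,374,60,.1);b=ray(c,368,270,.1);print(a,b,(a+b)/2,np.arctan2(b[0]-a[0],a[1]-b[1]),np.linalg.norm(a-b))
for u,v in((489,0),(455,300)): print(ray(c,u,v,.132))
for p in((530,225),(525,257),(518,323)):print(ray(c,*p,.132))
for p in((560,30),(628,26)):print('fin',ray(c,*p,.17))
```

```text
[ 0.53850328 -0.21751894  0.1       ] [ 0.54447192 -0.38571214  0.1       ] [ 0.5414876  -0.30161554  0.1       ] 0.035471920568643886 0.1682990738777561
[ 0.60590039 -0.18551418  0.132     ]
[ 0.61179657 -0.39748973  0.132     ]
[ 0.66056526 -0.33357039  0.132     ]
[ 0.66156524 -0.3593569   0.132     ]
[ 0.66654123 -0.41709624  0.132     ]
fin [ 0.63380032 -0.21004864  0.17      ]
fin [ 0.67173499 -0.20714558  0.17      ]
```

>>> apply_moves --moves '[[[4,4.2,4,0,0,-0.01,0.25],[4,4.2,8,0,0,-0.01,0.25],[4,4.2,10,0,0,-0.01,0.25],[4,4.2,10,0,0,-0.01,0.25],[4,4.2,13,0,0,-0.01,0.25],[4,4.2,16.2,0,0,-0.01,0.25],[4,4.2,16.2,0,0,-0.01,0],[4,4.2,16.2,0,0,-0.01,0]]]'

```text
time_s: 2.9
eef_pos: [0.5426, -0.2954, 0.1028]
eef_rot: [0.0, 0.694, 0.72, 0.0]
wrist_force: [0.9, -0.1, 0.4]
opening: -0.002
```

>>> apply_moves --moves '[[[0,0,0,0,0,0,0],[0,0,0,0,0,0,0],[0,0,0,0,0,0,0]]]'

```text
time_s: 3.2
eef_pos: [0.5431, -0.2959, 0.103]
eef_rot: [0.001, 0.694, 0.72, 0.0]
wrist_force: [-0.5, 0.1, 0.6]
opening: -0.0
```

Run:
```python
from h import *
im,c=pic("wrist","w2.png")
im2,c=pic("scene","s2.png")
a=cv2.resize(im2[300:480,30:330],None,fx=2,fy=2)
cv2.imwrite("pics/b.png",np.vstack([cv2.resize(im,(600,450))[:, :, ::-1][:240],a[:,:,::-1]]))
```

```text
(no output)
```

View pics/b.png

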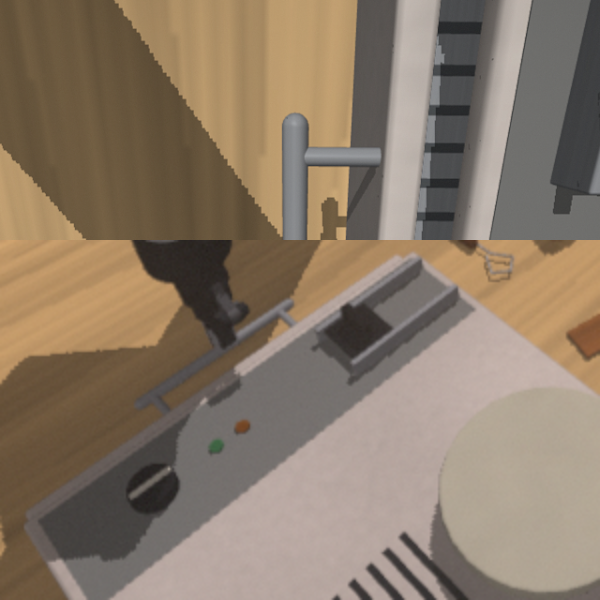

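Run:
```python
import cv2
im=cv2.imread("pics/w2.png"); cv2.imwrite("pics/b2.png",im[100:480,160:520])
```

```text
(no output)
```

View pics/b2.png

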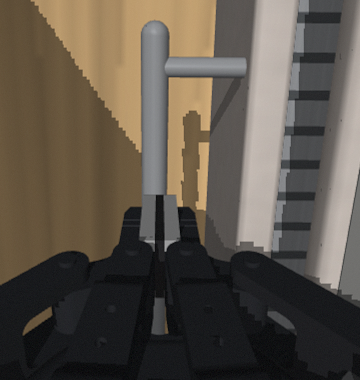

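>>> apply_moves --moves '[[[0,-1,0,0,0,0,0],[0,-2,0,0,0,0,0],[0,-3,0,0,0,0,0],[0,-3,0,0,0,0,0]]]'

```text
time_s: 3.7
eef_pos: [0.5106, -0.2963, 0.101]
eef_rot: [-0.001, 0.694, 0.72, -0.0]
wrist_force: [-0.6, -0.2, 0.7]
opening: 0.003
```

Run:
```python
from h import *
im,c=pic("wrist","w3.png")
cv2.imwrite("pics/b3.png",im[0:480,160:520,::-1])
```

```text
(no output)
```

View pics/b3.png

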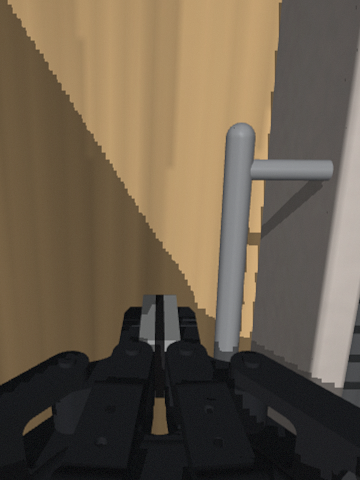

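The handle did not move with the fingers, so the pinch missed it. I'll triangulate the bar's end from the three wrist views.

Run:
```python
from h import *
c=get_calibration("wrist");p,r=tool();T=r.as_matrix();R=np.array(c["R"])
Rc=R@T; o=T.T@(-R.T@c["t"]-p); print("cam in tool",o,"\n",Rc.round(3))
f=foc(c)
def q2(q): return Ro.from_quat([q[1],q[2],q[3],q[0]]).as_matrix()
V=[(p,T,402,124),([.5431,-.2959,.103],q2([.001,.694,.72,0]),313.6,120.5),([.50027,-.34223,.26192],q2([0,.699,.715,-.001]),374,59)]
A=np.zeros((3,3));b=np.zeros(3);L=[]
for P,M,u,v in V:
    d=M@Rc.T@np.array([(u-c["cx"])/f,(v-c["cy"])/f,1]);d/=np.linalg.norm(d);o_=np.array(P)+M@o
    K=np.eye(3)-np.outer(d,d);A+=K;b+=K@o_;L.append((o_,d))
X=np.linalg.solve(A,b);print("bar end",X)
for o_,d in L: print("res mm",1e3*np.linalg.norm(np.cross(X-o_,d)), (o_+d*(.1-o_[2])/d[2]).round(4))
print("TCP proj px",proj(c,p),"tip",proj(c,p+[0,0,-.019]))
for v,u in((124,402),(340,388)): print(ray(c,u,v,.1))
```

```text
cam in tool [ 7.55848903e-02 -8.64209361e-05 -1.48310922e-01] 
 [[-0.     1.    -0.001]
 [-0.954 -0.    -0.3  ]
 [-0.3    0.001  0.954]]
bar end [ 0.53842601 -0.22012324  0.10333873]
res mm 0.7726645628146511 [ 0.5399 -0.2201  0.1   ]
res mm 0.686215427731297 [ 0.5382 -0.2195  0.1   ]
res mm 0.8511399299160084 [ 0.5383 -0.2203  0.1   ]
TCP proj px [319.21284904 305.80553198] tip [319.19302098 287.65531845]
[ 0.53991422 -0.22012132  0.1       ]
[ 0.54310553 -0.31308992  0.1       ]
```

Run:
```python
from h import *
c=get_calibration("scene")
for z in(.08,.09,.1,.11,.12,.13): print(z,proj(c,[.543,-.296,z]).round(1))
im=cv2.imread("pics/s2.png");cv2.imwrite("pics/b4.png",cv2.resize(im[300:400,80:200],None,fx=5,fy=5,interpolation=cv2.INTER_NEAREST))
```

```text
0.08 [145.6 360.2]
0.09 [144.4 357.1]
0.1 [143.1 354. ]
0.11 [141.9 350.8]
0.12 [140.6 347.7]
0.13 [139.3 344.4]
```

View pics/b4.png

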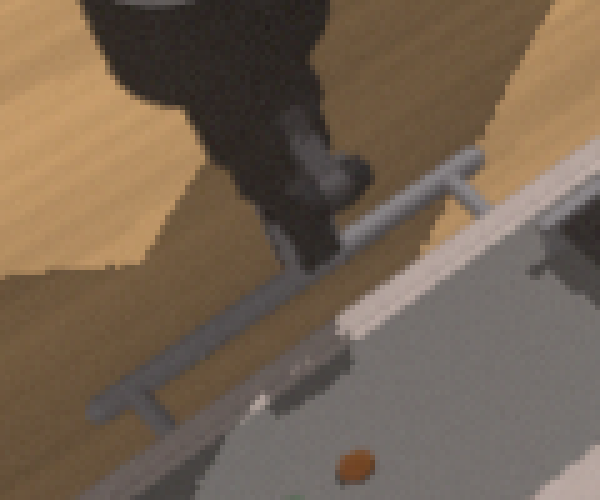

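The closed fingertips appear to sit about at the bar's top, so the real tip is further back than stated. I'll check this with a gentle touch on clear table.

>>> apply_moves --moves '[[[0,-4,0,0,0,0,0],[0,-4.5,3,0,0,0,0],[0,-4.5,6,0,0,0,0],[0,-4.5,7.5,0,0,0,0],[0,-4.5,7.8,0,0,0,0],[0,-4.5,8.0,0,0,0,0],[0,-4.5,8.2,0,0,0,0],[0,-4.5,8.2,0,0,0,0]]]'

```text
time_s: 4.55
eef_pos: [0.4681, -0.2986, 0.0201]
eef_rot: [0.001, 0.693, 0.721, -0.0]
wrist_force: [0.2, 0.4, 0.3]
opening: -0.003
```

>>> apply_moves --moves '[[[0,0,0.2,0,0,0,0],[0,0,0.4,0,0,0,0],[0,0,0.4,0,0,0,0]]]'

```text
time_s: 4.85
eef_pos: [0.4673, -0.2981, 0.0152]
eef_rot: [-0.0, 0.694, 0.72, -0.0]
wrist_force: [-0.0, -0.3, -0.5]
opening: 0.002
```

>>> apply_moves --moves '[[[0,0,0.3,0,0,0,0],[0,0,0.5,0,0,0,0],[0,0,0.5,0,0,0,0]]]'

```text
time_s: 5.15
eef_pos: [0.4671, -0.2979, 0.0098]
eef_rot: [-0.0, 0.694, 0.72, 0.0]
wrist_force: [0.3, -0.1, 0.7]
opening: -0.001
```

>>> apply_moves --moves '[[[0,0,0.2,0,0,0,0],[0,0,0.4,0,0,0,0],[0,0,0.4,0,0,0,0]]]'

```text
time_s: 5.45
eef_pos: [0.4672, -0.2979, 0.0059]
eef_rot: [-0.0, 0.694, 0.72, -0.0]
wrist_force: [1.2, 0.6, -0.1]
opening: 0.001
```

>>> apply_moves --moves '[[[0,0,0.1,0,0,0,0],[0,0,0.3,0,0,0,0],[0,0,0.3,0,0,0,0]]]'

```text
time_s: 5.75
eef_pos: [0.4672, -0.298, 0.003]
eef_rot: [-0.0, 0.694, 0.72, 0.0]
wrist_force: [-1.5, 0.5, 0.5]
opening: 0.005
```

>>> apply_moves --moves '[[[0,0,0.2,0,0,0,0],[0,0,0.4,0,0,0,0],[0,0,0.4,0,0,0,0]]]'

```text
time_s: 6.05
eef_pos: [0.4672, -0.2979, -0.0011]
eef_rot: [-0.0, 0.694, 0.72, 0.0]
wrist_force: [0.6, 0.4, -0.6]
opening: -0.002
```

>>> apply_moves --moves '[[[0,0,0.2,0,0,0,0],[0,0,0.3,0,0,0,0],[0,0,0.3,0,0,0,0]]]'

```text
time_s: 6.35
eef_pos: [0.4672, -0.298, -0.004]
eef_rot: [-0.0, 0.694, 0.72, -0.0]
wrist_force: [0.3, -0.2, -0.7]
opening: 0.002
```

>>> apply_moves --moves '[[[0,0,0.2,0,0,0,0],[0,0,0.3,0,0,0,0],[0,0,0.3,0,0,0,0]]]'

```text
time_s: 6.65
eef_pos: [0.4676, -0.2983, -0.005]
eef_rot: [-0.0, 0.693, 0.721, -0.0]
wrist_force: [-5.2, 5.2, 17.4]
opening: 0.003
```

Contact comes at TCP z ≈ −0.0045, so the fingertips are about 4.5 mm behind the reported TCP and the true grasp point is about 23.5 mm behind it. I'll go 23.5 mm deeper from here on and grip the handle again.

>>> apply_moves --moves '[[[0,0,-5,0,0,0,0.27],[0,0,-10,0,0,0,0.27],[0,3,-14,0,0,0,0.27],[0,7.4,-14,0,0,0,0.27],[0,7.4,-14,0,0,0,0.27],[0,7.4,-13,0,0,0,0.27],[0,7.4,-11,0,0,0,0.27],[0,7.4,-9.5,0,0,0,0.27]]]'

```text
time_s: 7.45
eef_pos: [0.5394, -0.2945, 0.0856]
eef_rot: [-0.002, 0.694, 0.72, -0.0]
wrist_force: [0.2, -0.4, -0.4]
opening: 0.269
```

>>> apply_moves --moves '[[[0,0,1.1,0,0,0,0.27],[0,0,1.1,0,0,0,0.27],[0,0,1.1,0,0,0,0],[0,0,1.1,0,0,0,0],[0,0,1.1,0,0,0,0],[0,0,1.1,0,0,0,0]]]'

```text
time_s: 8.05
eef_pos: [0.5409, -0.2953, 0.077]
eef_rot: [-0.0, 0.694, 0.72, -0.0]
wrist_force: [-1.8, -0.0, -6.6]
opening: 0.106
```

Gripped (opening 0.106). Now pull.

>>> apply_moves --moves '[[[0,-2,0,0,0,0,0],[0,-5,0,0,0,0,0],[0,-8,0,0,0,0,0],[0,-11,0,0,0,0,0],[0,-14,0,0,0,0,0],[0,-17,0,0,0,0,0],[0,-19.7,0,0,0,0,0],[0,-19.7,0,0,0,0,0]]]'

```text
time_s: 8.85
eef_pos: [0.351, -0.3013, 0.078]
eef_rot: [0.007, 0.696, 0.718, 0.007]
wrist_force: [39.1, 9.0, -22.6]
opening: 0.099
```

>>> apply_moves --moves '[[[0,-0.3,0,0,0,0,0],[0,-0.3,0,0,0,0,0],[0,-0.3,0,0,0,0,0]]]'

```text
time_s: 9.15
eef_pos: [0.3509, -0.3014, 0.0781]
eef_rot: [0.007, 0.695, 0.719, 0.007]
wrist_force: [49.6, 9.3, -26.9]
opening: 0.098
```

>>> apply_moves --moves '[[[0,0.9,0,0,0,0,0],[0,0.9,0,0,0,0,0],[0,0.9,0,0,0,0,0.27],[0,0.9,0,0,0,0,0.27],[0,0.9,-5,0,0,0,0.27],[0,0.9,-10,0,0,0,0.27],[0,0.9,-15,0,0,0,0.5],[0,0.9,-18,0,0,0,0.7]]]'

```text
time_s: 9.95
eef_pos: [0.3512, -0.3043, 0.2625]
eef_rot: [0.004, 0.694, 0.72, -0.001]
wrist_force: [0.5, -1.1, 0.8]
opening: 0.603
```

Run:
```python
from h import *
print(tool()[0],get_obs()["wrist_force"])
im,c=pic("wrist","w5.png")
im2,c2=pic("top","t5.png")
cv2.imwrite("pics/b5.png",np.vstack([im,cv2.resize(im2[150:420,400:640],None,fx=2.6,fy=2.6)[:,:624]][1:2])[:,:,::-1])
```

```text
[ 0.35122323 -0.3043382   0.26246884] [ 0.49764643 -1.0973694   0.7860326 ]
```

View pics/w5.png

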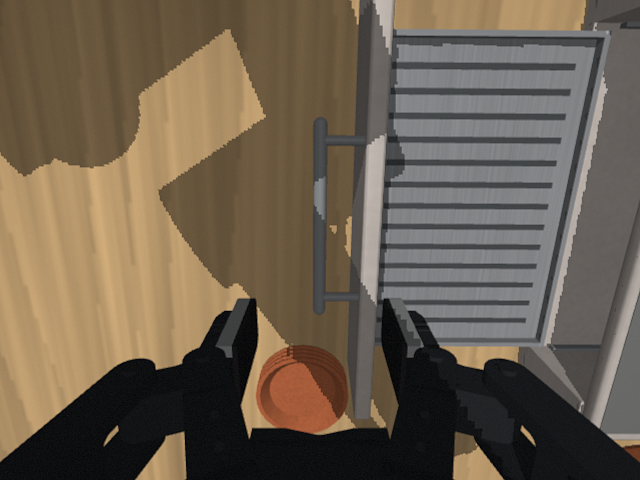

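The tray is out: handle from (320,120) to (320,312), floor corners about (392,35), (600,38), (545,340) and (378,340).

Run:
```python
from h import *
c=get_calibration("wrist")
a=ray(c,320,118,.1);b=ray(c,320,313,.1);h=(a+b)/2;th=np.arctan2(b[0]-a[0],a[1]-b[1]);print(a,b,h,th)
P=[ray(c,u,v,.037) for u,v in((608,31),(548,345))];print(P, np.linalg.norm(P[0]-P[1]),np.arctan2(P[1][0]-P[0][0],P[0][1]-P[1][1]))
e=np.array([np.cos(.033),np.sin(.033)])
print("tray c from handle",h[:2]+.151*e,"from back edge",(P[0]+P[1])[:2]/2-.1*e)
# detect pot tops in top image: print hue info
ct=get_calibration("top")
im=cv2.imread("pics/top0.png");cv2.imwrite("pics/crate.png",cv2.resize(im[215:350,205:350],None,fx=5,fy=5,interpolation=cv2.INTER_CUBIC))
```

```text
[ 0.35101476 -0.22789566  0.1       ] [ 0.35750191 -0.39848798  0.1       ] [ 0.35425834 -0.31319182  0.1       ] 0.03800893988331706
[array([ 0.60335846, -0.14515972,  0.037     ]), array([ 0.62228758, -0.46518281,  0.037     ])] 0.32058241729040876 0.05908040051278982
tray c from handle [ 0.50517612 -0.30820972] from back edge [ 0.51287746 -0.30847066]
```

View pics/crate.png

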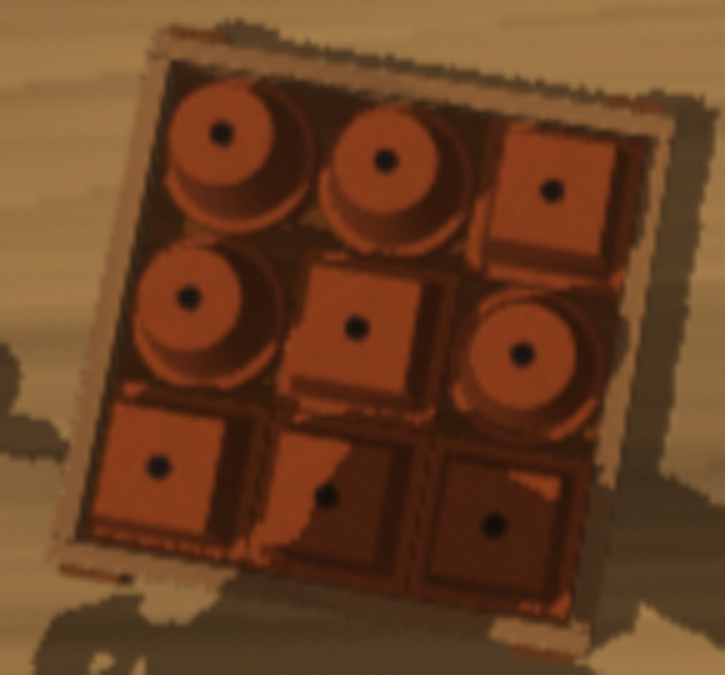

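Clear view: the four round pots have holes at crop px (222,133), (386,160), (189,298) and (522,354). The five squares have theirs at (552,190), (357,327), (158,467), (326,496) and (494,525).

Run:
```python
from h import *
c=get_calibration("top")
g=lambda u,v,z: ray(c,205+u/5-.4,215+v/5-.4,z)
H={"A":(222,133,.086,1,1),"B":(386,160,.086,1,0),"C":(189,298,.086,0,1),"D":(522,354,.086,0,-1),
's1':(552,190,.078,1,-1),'s2':(357,327,.078,0,0),'s3':(158,467,.078,-1,1),'s4':(326,496,.078,-1,0),'s5':(494,525,.078,-1,-1)}
# fit rigid grid
X=[];Y=[]
for k,(u,v,z,i,j) in H.items():
    X.append([i*.0805,j*.0805]);Y.append(g(u,v,z)[:2])
X=np.array(X);Y=np.array(Y);m=Y.mean(0)-0;
S=sum(complex(*x).conjugate()*complex(*(y-m)) for x,y in zip(X,Y)); th=np.angle(S);s=abs(S)/sum((X**2).sum(1))
print("yaw",th,"scale",s,"centre",m)
R=np.array([[np.cos(th),-np.sin(th)],[np.sin(th),np.cos(th)]])
for (k,h),x,y in zip(H.items(),X,Y): print(k,y.round(4),"fit",(m+R@x).round(4))
print(get_obs()["q"].round(2),tool()[0])
```

```text
yaw -0.19415569098400476 scale 1.001796919829888 centre [0.49820259 0.25338116]
A [0.5929 0.3166] fit [0.5927 0.3168]
B [0.5774 0.2377] fit [0.5772 0.2378]
C [0.5135 0.3325] fit [0.5137 0.3324]
D [0.4827 0.1746] fit [0.4827 0.1744]
s1 [0.5619 0.1587] fit [0.5617 0.1589]
s2 [0.4984 0.2533] fit [0.4982 0.2534]
s3 [0.4345 0.3484] fit [0.4347 0.3479]
s4 [0.419  0.2688] fit [0.4192 0.2689]
s5 [0.4035 0.1898] fit [0.4037 0.1899]
[-0.97 -0.11  1.83 -0.    1.41 -1.01] [ 0.35215144 -0.30564771  0.26359278]
```

>>> apply_moves --moves '[[[31,13,4,0,0,1.02,0.85],[31,13,4,0,0,1.02,0.85],[31,13,4,0,0,1.02,0.85],[31,13,4,0,0,1.02,0.85],[31,13,4,0,0,1.02,0.85],[31,13,4,0,0,1.02,0.85],[31,13,4,0,0,1.02,0.85],[31,13,4,0,0,1.02,0.85]]]'

```text
time_s: 10.85
eef_pos: [0.4687, 0.0131, 0.2167]
eef_rot: [0.0, 0.958, 0.288, 0.0]
wrist_force: [0.9, -1.0, -0.1]
opening: 0.85
```

```bash
cat >> h.py <<'E'
def holes():
    im,c=pic("top","th.png"); g=cv2.cvtColor(im,cv2.COLOR_RGB2GRAY)
    cr=cv2.resize(g[205:355,195:360],None,fx=5,fy=5,interpolation=cv2.INTER_CUBIC)
    n,l,st,ce=cv2.connectedComponentsWithStats((cr<45).astype(np.uint8))
    return [(ray(c,195+ce[i][0]/5-.4,205+ce[i][1]/5-.4,.086)[:2].round(4),int(st[i][4])) for i in range(1,n) if 150<st[i][4]<900 and max(st[i][2:4])<40]
def go(x,y,z,a=-.98):
    p,r=tool(); y_=r.as_matrix()[:,1]; ang=np.arctan2(y_[1],y_[0])
    print("at",p.round(4),"yang",ang.round(3),"-> move",to([x,y,z]),"turn",round(ang-a,3))
E
python3 - <<'E'
from h import *
go(.5927,.3168,.18)
for h in holes(): print(h)
E
```

```text
at [0.4687 0.0131 0.2167] yang -0.986 -> move [ 27.1  -18.49   3.66] turn -0.006
(array([0.5928, 0.3169]), 321)
(array([0.5772, 0.2381]), 319)
(array([0.5604, 0.1586]), 311)
(array([0.5137, 0.3326]), 318)
(array([0.4971, 0.2528]), 351)
(array([0.4826, 0.1746]), 341)
(array([0.4508, 0.2384]), 238)
(array([0.4307, 0.2205]), 212)
(array([0.4343, 0.3468]), 314)
(array([0.418 , 0.2228]), 180)
(array([0.4186, 0.2681]), 349)
(array([0.4046, 0.2254]), 202)
(array([0.4031, 0.1895]), 334)
```

Hole detection works. Move above A and descend.

>>> apply_moves --moves '[[[27.1,-18.5,2.5,0,0,0,0.85],[27.1,-18.5,2.5,0,0,0,0.85],[27.1,-18.5,2.5,0,0,0,0.85],[27.1,-18.5,2.5,0,0,0,0.85],[27.1,-18.5,2.5,0,0,0,0.85],[27.1,-18.5,2.5,0,0,0,0.85],[27.1,-18.5,2.5,0,0,0,0.85],[27.1,-18.5,3.7,0,0,0,0.85]]]'

```text
time_s: 11.7
eef_pos: [0.592, 0.3197, 0.1803]
eef_rot: [-0.0, 0.956, 0.292, 0.002]
wrist_force: [-0.1, -0.9, 0.6]
opening: 0.85
```

Run:
```python
from h import *
go(.5927,.3168,.042)
```

```text
at [0.592  0.3197 0.1803] yang -0.977 -> move [-0.15  0.28 13.83] turn 0.003
```

>>> apply_moves --moves '[[[-0.1,0.2,4,0,0,0,0.85],[-0.1,0.2,7,0,0,0,0.85],[-0.1,0.2,9.5,0,0,0,0.85],[-0.1,0.2,11.5,0,0,0,0.85],[-0.1,0.2,13,0,0,0,0.85],[-0.1,0.2,13.8,0,0,0,0.85],[-0.1,0.2,13.8,0,0,0,0.85],[-0.1,0.2,13.8,0,0,0,0.4]]]'

```text
time_s: 12.5
eef_pos: [0.5916, 0.3141, 0.0431]
eef_rot: [-0.0, 0.957, 0.291, 0.001]
wrist_force: [-2.8, 2.9, 3.3]
opening: 0.701
```

>>> apply_moves --moves '[[[0,0,0,0,0,0,0.4],[0,0,0,0,0,0,0.4],[0,0,0,0,0,0,0.4],[0,0,0,0,0,0,0.4]]]'

```text
time_s: 12.9
eef_pos: [0.5919, 0.3143, 0.0442]
eef_rot: [0.0, 0.957, 0.291, 0.001]
wrist_force: [-2.2, -2.4, 6.2]
opening: 0.654
```

>>> apply_moves --moves '[[[0,0,-1,0,0,0,0.4],[0,0,-3,0,0,0,0.4],[0,0,-5.5,0,0,0,0.4],[0,0,-8.5,0,0,0,0.4],[0,0,-11.5,0,0,0,0.4],[0,0,-14,0,0,0,0.4],[0,0,-15,0,0,0,0.4],[0,0,-15,0,0,0,0.4]]]'

```text
time_s: 13.7
eef_pos: [0.592, 0.3144, 0.1944]
eef_rot: [-0.0, 0.957, 0.291, 0.002]
wrist_force: [0.0, -0.0, -2.0]
opening: 0.651
```

Run:
```python
from h import *
print(get_obs()["opening"],get_obs()["wrist_force"].round(1)); go(.5548,-.3874,.19)
```

```text
0.6508156754088243 [ 0. -0. -2.]
at [0.592  0.3144 0.1944] yang -0.981 -> move [-42.15  56.24   0.35] turn -0.001
```

>>> apply_moves --moves '[[[-1,1.4,0,0,0,0,0.4],[-3,4,0,0,0,0,0.4],[-5.5,7.4,0,0,0,0,0.4],[-8.5,11.4,0,0,0,0,0.4],[-11.5,15.4,0,0,0,0,0.4],[-14.5,19.4,0,0,0,0,0.4],[-17.5,23.4,0,0,0,0,0.4],[-20.5,27.4,0,0,0,0,0.4]]]'

```text
time_s: 14.5
eef_pos: [0.571, -0.03, 0.1901]
eef_rot: [-0.001, 0.957, 0.291, -0.002]
wrist_force: [1.1, -0.0, -2.6]
opening: 0.657
```

>>> apply_moves --moves '[[[-3,4,0,0,0,0,0.4],[-6,8,0,0,0,0,0.4],[-9,12,0,0,0,0,0.4],[-12,16,0,0,0,0,0.4],[-15,20,0,0,0,0,0.4],[-18,24,0,0,0,0,0.4],[-20,27,0,0,0,0,0.4],[-21,28,0,0,0,0,0.4]]]'

```text
time_s: 15.3
eef_pos: [0.5519, -0.381, 0.1896]
eef_rot: [-0.001, 0.957, 0.289, -0.001]
wrist_force: [0.1, 0.2, -2.8]
opening: 0.653
```

Run:
```python
from h import *
print(get_obs()["opening"],get_obs()["wrist_force"].round(1)); go(.5548,-.3874,.0645)
```

```text
0.6527850958341253 [ 0.1  0.2 -2.8]
at [ 0.5519 -0.381   0.1896] yang -0.985 -> move [-0.09  0.72 12.51] turn -0.005
```

Descend to just above the tray floor, then to contact.

>>> apply_moves --moves '[[[0,0.4,1.5,0,0,0,0.4],[0,0.5,4.5,0,0,0,0.4],[0,0.5,7.5,0,0,0,0.4],[0,0.5,9.5,0,0,0,0.4],[0,0.5,11,0,0,0,0.4],[0,0.5,12,0,0,0,0.4],[0,0.5,12.4,0,0,0,0.4],[0,0.5,12.4,0,0,0,0.4]]]'

```text
time_s: 16.1
eef_pos: [0.5573, -0.381, 0.0681]
eef_rot: [-0.0, 0.957, 0.291, -0.0]
wrist_force: [0.1, -1.2, -2.1]
opening: 0.655
```

>>> apply_moves --moves '[[[0,0,0.1,0,0,0,0.4],[0,0,0.2,0,0,0,0.4]]]'

```text
time_s: 16.3
eef_pos: [0.5578, -0.382, 0.0676]
eef_rot: [0.001, 0.957, 0.291, 0.001]
wrist_force: [0.1, -0.4, -1.7]
opening: 0.651
```

>>> apply_moves --moves '[[[0,0,0.2,0,0,0,0.4],[0,0,0.2,0,0,0,0.4]]]'

```text
time_s: 16.5
eef_pos: [0.5571, -0.3814, 0.0644]
eef_rot: [0.0, 0.957, 0.291, 0.0]
wrist_force: [0.3, 0.0, -2.8]
opening: 0.657
```

>>> apply_moves --moves '[[[0,0,0.15,0,0,0,0.4],[0,0,0.15,0,0,0,0.4]]]'

```text
time_s: 16.7
eef_pos: [0.5573, -0.3816, 0.0633]
eef_rot: [0.0, 0.957, 0.291, 0.0]
wrist_force: [0.1, 0.5, -0.2]
opening: 0.654
```

>>> apply_moves --moves '[[[0,0,0.05,0,0,0,0.7],[0,0,0.05,0,0,0,0.78],[0,0,0.05,0,0,0,0.85],[0,0,0.05,0,0,0,0.85],[0,0,-2,0,0,0,0.85],[0,0,-6,0,0,0,0.85],[0,0,-11,0,0,0,0.85],[0,0,-13,0,0,0,0.85]]]'

```text
time_s: 17.5
eef_pos: [0.559, -0.383, 0.1989]
eef_rot: [0.003, 0.957, 0.291, 0.002]
wrist_force: [0.4, -0.5, 0.6]
opening: 0.849
```

Run:
```python
from h import *
print(get_obs()["opening"]); go(.5772,.2378,.18)
im,c=pic("wrist","w6.png")
for h in holes(): print(h)
```

```text
0.8490168532270035
at [ 0.559  -0.383   0.1989] yang -0.981 -> move [ 36.05 -50.59   1.55] turn -0.001
(array([0.5772, 0.2379]), 331)
(array([0.5604, 0.1586]), 322)
(array([0.5134, 0.3327]), 320)
(array([0.4971, 0.2528]), 361)
(array([0.4827, 0.1745]), 350)
(array([0.4342, 0.3468]), 329)
(array([0.4186, 0.2681]), 361)
(array([0.4111, 0.303 ]), 153)
(array([0.4031, 0.1895]), 349)
```

View pics/w6.png

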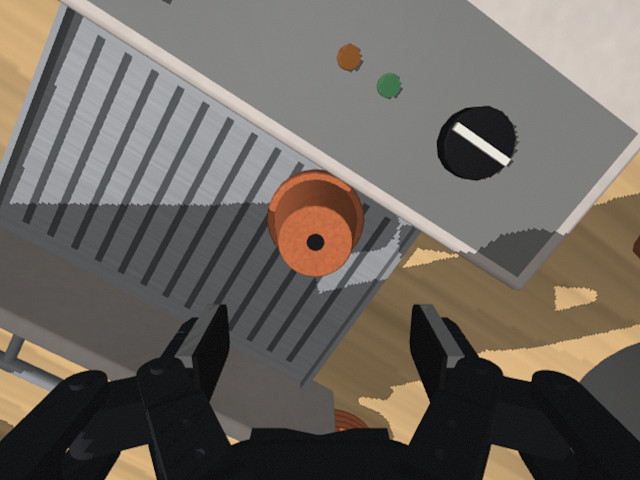

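Pot A stands upright on the tray (foot hole at (316,242)). Next is B.

>>> apply_moves --moves '[[[3,-4,0,0,0,0,0.85],[6,-8.4,0,0,0,0,0.85],[9,-12.6,0,0,0,0,0.85],[12,-16.8,0,0,0,0,0.85],[15,-21,0,0,0,0,0.85],[18,-25.2,0,0,0,0,0.85],[21,-29.4,0,0,0,0,0.85],[24,-33.6,0,0,0,0,0.85]]]'

```text
time_s: 18.4
eef_pos: [0.5682, 0.0206, 0.1914]
eef_rot: [-0.0, 0.957, 0.291, -0.001]
wrist_force: [0.8, 0.3, -0.4]
opening: 0.844
```

>>> apply_moves --moves '[[[3,-4,0,0,0,0,0.85],[6,-8.4,0,0,0,0,0.85],[9,-12.6,0,0,0,0,0.85],[12,-16.8,0,0,0,0,0.85],[12,-16.9,0,0,0,0,0.85],[12,-16.9,0,0,0,0,0.85]]]'

```text
time_s: 19.0
eef_pos: [0.5737, 0.2271, 0.1912]
eef_rot: [-0.0, 0.956, 0.292, -0.001]
wrist_force: [0.1, -0.4, -0.6]
opening: 0.849
```

Run:
```python
from h import *
go(.5772,.2378,.043); import time
c=get_calibration("wrist"); print("px of hole expected",proj(c,[.5772,.2378,.086]))
im,c=pic("wrist","w7.png"); g=cv2.cvtColor(im,cv2.COLOR_RGB2GRAY)
e=proj(c,[.5772,.2378,.086]).astype(int); s=g[e[1]-30:e[1]+30,e[0]-30:e[0]+30]<45
y,x=np.nonzero(s);print(len(x));u,v=x.mean()+e[0]-30,y.mean()+e[1]-30;print(u,v,ray(c,u,v,.086))
```

```text
at [0.5737 0.2271 0.1912] yang -0.977 -> move [ 0.92 -0.68 14.82] turn 0.003
px of hole expected [308.04333234 224.737591  ]
196
310.7091836734694 227.09693877551018 [0.57682232 0.23533323 0.086     ]
```

>>> apply_moves --moves '[[[0.8,-0.6,4,0,0,0,0.85],[0.8,-0.6,8,0,0,0,0.85],[0.8,-0.6,10.5,0,0,0,0.85],[0.8,-0.6,12.5,0,0,0,0.85],[0.8,-0.6,14,0,0,0,0.85],[0.8,-0.6,14.8,0,0,0,0.85],[0.8,-0.6,14.8,0,0,0,0.85],[0.8,-0.6,14.8,0,0,0,0.4]]]'

```text
time_s: 19.85
eef_pos: [0.5788, 0.2351, 0.0457]
eef_rot: [-0.0, 0.957, 0.29, 0.0]
wrist_force: [-10.3, 8.5, 11.3]
opening: 0.703
```

>>> apply_moves --moves '[[[0,0,0,0,0,0,0.4],[0,0,0,0,0,0,0.4],[0,0,0,0,0,0,0.4],[0,0,0,0,0,0,0.4]]]'

```text
time_s: 20.25
eef_pos: [0.5782, 0.2361, 0.047]
eef_rot: [-0.001, 0.957, 0.291, 0.0]
wrist_force: [-4.4, 2.3, 6.2]
opening: 0.647
```

>>> apply_moves --moves '[[[0,0,-1,0,0,0,0.4],[0,0,-3,0,0,0,0.4],[0,0,-5.5,0,0,0,0.4],[0,0,-8.5,0,0,0,0.4],[0,0,-11.5,0,0,0,0.4],[0,0,-14,0,0,0,0.4],[0,0,-15,0,0,0,0.4],[0,0,-15,0,0,0,0.4]]]'

```text
time_s: 21.05
eef_pos: [0.5796, 0.2352, 0.1973]
eef_rot: [0.0, 0.957, 0.291, 0.002]
wrist_force: [0.0, 0.6, -2.9]
opening: 0.648
```

Run:
```python
from h import *
print(get_obs()["opening"],get_obs()["wrist_force"].round(1)); go(.549,-.2274,.19)
```

```text
0.6483374470832123 [ 0.   0.6 -2.9]
at [0.5796 0.2352 0.1973] yang -0.981 -> move [-28.29  36.74   0.69] turn -0.001
```

>>> apply_moves --moves '[[[-1,1.3,0,0,0,0,0.4],[-3,3.9,0,0,0,0,0.4],[-6,7.8,0,0,0,0,0.4],[-9,11.7,0,0,0,0,0.4],[-12,15.6,0,0,0,0,0.4],[-15,19.5,0,0,0,0,0.4],[-18,23.4,0,0,0,0,0.4],[-21,27.3,0,0,0,0,0.4]]]'

```text
time_s: 21.85
eef_pos: [0.5536, -0.1109, 0.1927]
eef_rot: [-0.001, 0.957, 0.291, -0.001]
wrist_force: [0.4, -0.4, -2.3]
opening: 0.647
```

>>> apply_moves --moves '[[[-3,3.9,0,0,0,0,0.4],[-6,7.8,0,0,0,0,0.4],[-7.3,9.4,0,0,0,0,0.4],[-7.3,9.4,0,0,0,0,0.4]]]'

```text
time_s: 22.25
eef_pos: [0.5451, -0.231, 0.1926]
eef_rot: [-0.001, 0.958, 0.288, -0.001]
wrist_force: [0.6, 0.7, -1.8]
opening: 0.646
```

Run:
```python
from h import *
print(get_obs()["opening"],get_obs()["wrist_force"].round(1)); go(.549,-.2274,.066)
```

```text
0.6461325932315284 [ 0.6  0.7 -1.8]
at [ 0.5451 -0.231   0.1926] yang -0.986 -> move [ 0.56 -0.05 12.65] turn -0.006
```

>>> apply_moves --moves '[[[0.3,0,2,0,0,0,0.4],[0.3,0,5,0,0,0,0.4],[0.3,0,8,0,0,0,0.4],[0.3,0,10,0,0,0,0.4],[0.3,0,11.5,0,0,0,0.4],[0.3,0,12.2,0,0,0,0.4],[0.3,0,12.5,0,0,0,0.4],[0.3,0,12.5,0,0,0,0.4]]]'

```text
time_s: 23.05
eef_pos: [0.55, -0.2257, 0.0701]
eef_rot: [0.0, 0.957, 0.291, 0.0]
wrist_force: [-0.2, 0.3, -1.7]
opening: 0.644
```

>>> apply_moves --moves '[[[0,0,0.15,0,0,0,0.4],[0,0,0.15,0,0,0,0.4]]]'

```text
time_s: 23.25
eef_pos: [0.5503, -0.226, 0.0692]
eef_rot: [0.001, 0.957, 0.291, 0.0]
wrist_force: [0.6, -0.2, -2.9]
opening: 0.643
```

>>> apply_moves --moves '[[[0,0,0.15,0,0,0,0.4],[0,0,0.15,0,0,0,0.4]]]'

```text
time_s: 23.45
eef_pos: [0.5499, -0.2257, 0.067]
eef_rot: [0.0, 0.957, 0.291, 0.0]
wrist_force: [0.3, 0.2, -2.9]
opening: 0.645
```

>>> apply_moves --moves '[[[0,0,0.15,0,0,0,0.4],[0,0,0.15,0,0,0,0.4]]]'

```text
time_s: 23.65
eef_pos: [0.5502, -0.2258, 0.0662]
eef_rot: [0.0, 0.957, 0.291, 0.0]
wrist_force: [-1.2, 0.4, 4.0]
opening: 0.645
```

>>> apply_moves --moves '[[[0,0,0.1,0,0,0,0.4],[0,0,0.1,0,0,0,0.4]]]'

```text
time_s: 23.85
eef_pos: [0.5507, -0.2259, 0.066]
eef_rot: [0.0, 0.957, 0.291, 0.001]
wrist_force: [-2.6, 2.3, 9.4]
opening: 0.643
```

Contact. Release, lift, and check.

>>> apply_moves --moves '[[[0,0,-0.1,0,0,0,0.7],[0,0,-0.1,0,0,0,0.78],[0,0,-0.1,0,0,0,0.85],[0,0,-0.1,0,0,0,0.85],[0,0,-2,0,0,0,0.85],[0,0,-6,0,0,0,0.85],[0,0,-10,0,0,0,0.85],[0,0,-12,0,0,0,0.85]]]'

```text
time_s: 24.65
eef_pos: [0.5512, -0.2266, 0.1881]
eef_rot: [0.002, 0.957, 0.291, 0.002]
wrist_force: [0.3, -0.6, -1.0]
opening: 0.851
```

```bash
cat >> h.py <<'E'
def whole(name,fn,X,r=34):
    im,c=pic(name,fn); g=cv2.cvtColor(im,cv2.COLOR_RGB2GRAY); e=proj(c,X).astype(int)
    y0,x0=max(e[1]-r,0),max(e[0]-r,0)
    n,l,st,ce=cv2.connectedComponentsWithStats((g[y0:e[1]+r,x0:e[0]+r]<45).astype(np.uint8))
    return [(ray(c,ce[i][0]+x0,ce[i][1]+y0,X[2])[:2].round(4),int(st[i][4]),list(st[i][2:4])) for i in range(1,n) if st[i][4]>3]
E
python3 - <<'E'
from h import *
print("tray B hole",whole("wrist","w8.png",[.55,-.2258,.105]))
print("tray A hole",whole("wrist","w8.png",[.5575,-.3815,.105],25))
for h in holes(): print(h)
go(.5137,.3325,.18)
E
```

```text
tray B hole [(array([ 0.55  , -0.2276]), 226, [np.int32(18), np.int32(16)])]
tray A hole [(array([ 0.5593, -0.3824]), 195, [np.int32(17), np.int32(15)]), (array([ 0.543 , -0.3812]), 509, [np.int32(35), np.int32(28)])]
(array([0.5602, 0.158 ]), 329)
(array([0.5133, 0.3327]), 315)
(array([0.4971, 0.2528]), 359)
(array([0.4827, 0.1745]), 349)
(array([0.4342, 0.3468]), 318)
(array([0.4186, 0.2681]), 357)
(array([0.4032, 0.1895]), 344)
at [ 0.5506 -0.2262  0.1857] yang -0.981 -> move [ 28.02 -48.48   0.46] turn -0.001
```

>>> apply_moves --moves '[[[2.4,-4.1,0,0,0,0,0.85],[4.8,-8.2,0,0,0,0,0.85],[7.2,-12.3,0,0,0,0,0.85],[9.6,-16.4,0,0,0,0,0.85],[12,-20.5,0,0,0,0,0.85],[14.4,-24.6,0,0,0,0,0.85],[16.8,-28.7,0,0,0,0,0.85],[19.2,-32.8,0,0,0,0,0.85]]]'

```text
time_s: 25.6
eef_pos: [0.5251, 0.1555, 0.182]
eef_rot: [-0.0, 0.957, 0.291, -0.002]
wrist_force: [0.2, -0.4, 1.4]
opening: 0.853
```

>>> apply_moves --moves '[[[2.4,-4.1,0,0,0,0,0.85],[4.8,-8.2,0,0,0,0,0.85],[7.2,-12.3,0,0,0,0,0.85],[8.8,-15.6,0,0,0,0,0.85],[8.8,-15.6,0,0,0,0,0.85],[8.8,-15.6,0,0,0,0,0.85]]]'

```text
time_s: 26.2
eef_pos: [0.5117, 0.3324, 0.1818]
eef_rot: [0.0, 0.956, 0.292, -0.002]
wrist_force: [0.1, 0.3, 0.2]
opening: 0.85
```

Run:
```python
from h import *
go(.5137,.3325,.044)
print(whole("wrist","w9.png",[.5137,.3325,.086]))
```

```text
at [0.5117 0.3324 0.1818] yang -0.979 -> move [ 0.22  0.11 13.78] turn 0.001
[(array([0.5131, 0.33  ]), 206, [np.int32(17), np.int32(15)])]
```

>>> apply_moves --moves '[[[0.1,0.2,4,0,0,0,0.85],[0.1,0.2,7,0,0,0,0.85],[0.1,0.2,9.5,0,0,0,0.85],[0.1,0.2,11.5,0,0,0,0.85],[0.1,0.2,13,0,0,0,0.85],[0.1,0.2,13.8,0,0,0,0.85],[0.1,0.2,13.8,0,0,0,0.85],[0.1,0.2,13.8,0,0,0,0.4]]]'

```text
time_s: 27.05
eef_pos: [0.5158, 0.3312, 0.0471]
eef_rot: [-0.0, 0.957, 0.291, 0.001]
wrist_force: [-2.7, 3.0, 2.9]
opening: 0.699
```

>>> apply_moves --moves '[[[0,0,0,0,0,0,0.4],[0,0,0,0,0,0,0.4],[0,0,0,0,0,0,0.4],[0,0,0,0,0,0,0.4]]]'

```text
time_s: 27.45
eef_pos: [0.5165, 0.3317, 0.0481]
eef_rot: [-0.0, 0.957, 0.291, 0.002]
wrist_force: [0.4, -1.2, 6.1]
opening: 0.642
```

>>> apply_moves --moves '[[[0,0,-1,0,0,0,0.4],[0,0,-3,0,0,0,0.4],[0,0,-5.5,0,0,0,0.4],[0,0,-8.5,0,0,0,0.4],[0,0,-11.5,0,0,0,0.4],[0,0,-14,0,0,0,0.4],[0,0,-15,0,0,0,0.4],[0,0,-15,0,0,0,0.4]]]'

```text
time_s: 28.25
eef_pos: [0.5158, 0.3316, 0.1981]
eef_rot: [-0.0, 0.957, 0.291, 0.002]
wrist_force: [0.6, -0.1, -1.9]
opening: 0.642
```

Run:
```python
from h import *
print(get_obs()["opening"],get_obs()["wrist_force"].round(1)); go(.4648,-.3906,.20)
for h in holes(): print(h)
```

```text
0.6419727764710691 [ 0.6 -0.1 -1.9]
at [0.5158 0.3316 0.1981] yang -0.981 -> move [-44.43  57.16  -0.29] turn -0.001
(array([0.5609, 0.1585]), 632)
(array([0.5168, 0.4421]), 357)
(array([0.4971, 0.2524]), 335)
(array([0.4826, 0.1746]), 330)
(array([0.4506, 0.2381]), 166)
(array([0.436 , 0.3475]), 159)
(array([0.4308, 0.2205]), 173)
(array([0.4052, 0.2255]), 162)
(array([0.4031, 0.1895]), 321)
(array([0.3316, 0.4326]), 180)
```

>>> apply_moves --moves '[[[-1,1.3,0,0,0,0,0.4],[-3,3.9,0,0,0,0,0.4],[-5.8,7.5,0,0,0,0,0.4],[-8.7,11.2,0,0,0,0,0.4],[-11.7,15.1,0,0,0,0,0.4],[-14.7,19,0,0,0,0,0.4],[-17.7,22.8,0,0,0,0,0.4],[-20.7,26.6,0,0,0,0,0.4]]]'

```text
time_s: 29.1
eef_pos: [0.489, -0.0072, 0.1945]
eef_rot: [-0.001, 0.957, 0.291, -0.001]
wrist_force: [1.3, -0.2, -1.7]
opening: 0.64
```

>>> apply_moves --moves '[[[-3,3.9,0,0,0,0,0.4],[-6,7.7,0,0,0,0,0.4],[-9,11.6,0,0,0,0,0.4],[-12,15.4,0,0,0,0,0.4],[-15,19.3,0,0,0,0,0.4],[-18,23.2,0,0,0,0,0.4],[-21,27,0,0,0,0,0.4],[-23.5,30.5,0,0,0,0,0.4]]]'

```text
time_s: 29.9
eef_pos: [0.4631, -0.3911, 0.194]
eef_rot: [-0.002, 0.957, 0.29, -0.001]
wrist_force: [-0.1, 0.5, -1.4]
opening: 0.641
```

>>> apply_moves --moves '[[[0,0,0,0,0,0,0.4],[0,0,0,0,0,0,0.4]]]'

```text
time_s: 30.1
eef_pos: [0.4636, -0.3894, 0.1939]
eef_rot: [-0.002, 0.957, 0.29, -0.001]
wrist_force: [-0.1, -0.4, -2.3]
opening: 0.64
```

Run:
```python
from h import *
print(get_obs()["opening"],get_obs()["wrist_force"].round(1)); go(.4648,-.3906,.067)
```

```text
0.6400859852226509 [-0.1 -0.4 -2.3]
at [ 0.4636 -0.3894  0.1939] yang -0.983 -> move [ 0.04  0.22 12.69] turn -0.003
```

>>> apply_moves --moves '[[[0,0,2,0,0,0,0.4],[0,0,5,0,0,0,0.4],[0,0,8,0,0,0,0.4],[0,0,10,0,0,0,0.4],[0,0,11.5,0,0,0,0.4],[0,0,12.4,0,0,0,0.4],[0,0,12.6,0,0,0,0.4],[0,0,12.6,0,0,0,0.4]]]'

```text
time_s: 30.9
eef_pos: [0.4658, -0.3892, 0.0707]
eef_rot: [0.0, 0.957, 0.291, 0.0]
wrist_force: [0.8, -0.5, -1.0]
opening: 0.64
```

>>> apply_moves --moves '[[[0,0,0.2,0,0,0,0.4],[0,0,0.2,0,0,0,0.4]]]'

```text
time_s: 31.1
eef_pos: [0.4659, -0.3897, 0.0691]
eef_rot: [0.001, 0.957, 0.291, 0.0]
wrist_force: [-0.4, -0.2, -0.9]
opening: 0.643
```

>>> apply_moves --moves '[[[0,0,0.15,0,0,0,0.4],[0,0,0.15,0,0,0,0.4]]]'

```text
time_s: 31.3
eef_pos: [0.4658, -0.3896, 0.0673]
eef_rot: [0.001, 0.957, 0.291, 0.0]
wrist_force: [0.0, -0.6, -0.8]
opening: 0.638
```

>>> apply_moves --moves '[[[0,0,0.15,0,0,0,0.4],[0,0,0.15,0,0,0,0.4]]]'

```text
time_s: 31.5
eef_pos: [0.4661, -0.3897, 0.0671]
eef_rot: [0.001, 0.957, 0.291, 0.0]
wrist_force: [-1.5, 1.8, 8.5]
opening: 0.64
```

>>> apply_moves --moves '[[[0,0,0.1,0,0,0,0.4],[0,0,0.1,0,0,0,0.4]]]'

```text
time_s: 31.7
eef_pos: [0.4666, -0.3897, 0.067]
eef_rot: [0.001, 0.957, 0.291, 0.001]
wrist_force: [-0.9, 3.4, 14.3]
opening: 0.641
```

Contact. Release, lift, and head towards D at (0.4827, 0.1745).

>>> apply_moves --moves '[[[0,0,-0.2,0,0,0,0.7],[0,0,-0.2,0,0,0,0.78],[0,0,-0.2,0,0,0,0.85],[0,0,-0.2,0,0,0,0.85],[0,0,-2,0,0,0,0.85],[0,0,-6,0,0,0,0.85],[0,0,-10,0,0,0,0.85],[0,0,-12,0,0,0,0.85]]]'

```text
time_s: 32.5
eef_pos: [0.4666, -0.3904, 0.1881]
eef_rot: [0.002, 0.957, 0.291, 0.001]
wrist_force: [0.6, -0.0, -0.3]
opening: 0.851
```

Run:
```python
from h import *
print("A",whole("wrist","w10.png",[.5585,-.382,.105],25))
print("B",whole("wrist","w10.png",[.55,-.2265,.105],25))
print("C",whole("wrist","w10.png",[.466,-.39,.105],25))
for h in holes(): print(h)
go(.4827,.1745,.18)
```

```text
A [(array([ 0.5602, -0.3818]), 316, [np.int32(20), np.int32(21)])]
B [(array([ 0.5333, -0.2476]), 14, [np.int32(6), np.int32(5)]), (array([ 0.2883, -0.3543]), 4151, [np.int32(50), np.int32(110)])]
C [(array([ 0.4645, -0.392 ]), 221, [np.int32(17), np.int32(17)])]
(array([0.5601, 0.1579]), 342)
(array([0.4971, 0.2523]), 372)
(array([0.4826, 0.1745]), 372)
(array([0.4341, 0.3467]), 346)
(array([0.4186, 0.2681]), 371)
(array([0.4087, 0.3813]), 264)
(array([0.4031, 0.1895]), 364)
at [ 0.4653 -0.389   0.1838] yang -0.981 -> move [ 32.79 -45.86   0.39] turn -0.001
```

>>> apply_moves --moves '[[[2.7,-3.8,0,0,0,0,0.85],[5.4,-7.6,0,0,0,0,0.85],[8.1,-11.4,0,0,0,0,0.85],[10.8,-15.2,0,0,0,0,0.85],[13.5,-19,0,0,0,0,0.85],[16.2,-22.8,0,0,0,0,0.85],[18.9,-26.6,0,0,0,0,0.85],[21.6,-30.4,0,0,0,0,0.85]]]'

```text
time_s: 33.5
eef_pos: [0.4742, -0.0143, 0.1821]
eef_rot: [-0.001, 0.957, 0.291, -0.002]
wrist_force: [1.2, 0.5, 0.3]
opening: 0.853
```

>>> apply_moves --moves '[[[2.7,-3.8,0,0,0,0,0.85],[5.4,-7.6,0,0,0,0,0.85],[8.1,-11.4,0,0,0,0,0.85],[11.2,-15.5,0,0,0,0,0.85],[11.2,-15.5,0,0,0,0,0.85],[11.2,-15.5,0,0,0,0,0.85]]]'

```text
time_s: 34.1
eef_pos: [0.4811, 0.1757, 0.1821]
eef_rot: [-0.0, 0.956, 0.292, -0.002]
wrist_force: [-0.1, -0.2, -0.3]
opening: 0.846
```

Run:
```python
from h import *
go(.4827,.1745,.044)
print(whole("wrist","w11.png",[.4827,.1745,.086]))
im,c=pic("top","t11.png")
for X in((.5602,-.382),(.55,-.2265),(.465,-.391)): print(X,whole("top","t11.png",[*X,.105],9))
```

```text
at [0.4811 0.1757 0.1821] yang -0.978 -> move [ 0.12  0.21 13.81] turn 0.002
[(array([0.4823, 0.1719]), 209, [np.int32(17), np.int32(16)])]
(0.5602, -0.382) [(array([ 0.5603, -0.3799]), 16, [np.int32(4), np.int32(5)])]
(0.55, -0.2265) [(array([ 0.5512, -0.2248]), 14, [np.int32(4), np.int32(4)])]
(0.465, -0.391) [(array([ 0.4868, -0.3733]), 7, [np.int32(4), np.int32(3)]), (array([ 0.4647, -0.3898]), 17, [np.int32(5), np.int32(5)])]
```

All three are where I left them. Now grasp D.

>>> apply_moves --moves '[[[0.1,0.2,4,0,0,0,0.85],[0.1,0.2,7,0,0,0,0.85],[0.1,0.2,9.5,0,0,0,0.85],[0.1,0.2,11.5,0,0,0,0.85],[0.1,0.2,13,0,0,0,0.85],[0.1,0.2,13.8,0,0,0,0.85],[0.1,0.2,13.8,0,0,0,0.85],[0.1,0.2,13.8,0,0,0,0.4]]]'

```text
time_s: 35.15
eef_pos: [0.4852, 0.1733, 0.0469]
eef_rot: [-0.0, 0.957, 0.29, 0.0]
wrist_force: [-3.5, 4.2, 5.2]
opening: 0.696
```

>>> apply_moves --moves '[[[0,0,0,0,0,0,0.4],[0,0,0,0,0,0,0.4],[0,0,0,0,0,0,0.4],[0,0,0,0,0,0,0.4]]]'

```text
time_s: 35.55
eef_pos: [0.4852, 0.1736, 0.0479]
eef_rot: [0.0, 0.957, 0.291, 0.001]
wrist_force: [-3.7, -0.8, 6.2]
opening: 0.642
```

>>> apply_moves --moves '[[[0,0,-1,0,0,0,0.4],[0,0,-3,0,0,0,0.4],[0,0,-5.5,0,0,0,0.4],[0,0,-8.5,0,0,0,0.4],[0,0,-11.5,0,0,0,0.4],[0,0,-14,0,0,0,0.4],[0,0,-15,0,0,0,0.4],[0,0,-15,0,0,0,0.4]]]'

```text
time_s: 36.35
eef_pos: [0.4858, 0.1738, 0.1984]
eef_rot: [0.0, 0.957, 0.291, 0.002]
wrist_force: [-0.8, -0.5, -2.8]
opening: 0.637
```

Run:
```python
from h import *
print(get_obs()["opening"],get_obs()["wrist_force"].round(1)); go(.4592,-.231,.20)
```

```text
0.6371672457415367 [-0.8 -0.5 -2.8]
at [0.4858 0.1738 0.1984] yang -0.981 -> move [-24.73  32.15  -0.19] turn -0.001
```

>>> apply_moves --moves '[[[-1,1.3,0,0,0,0,0.4],[-3,3.9,0,0,0,0,0.4],[-5.8,7.5,0,0,0,0,0.4],[-8.7,11.3,0,0,0,0,0.4],[-11.7,15.2,0,0,0,0,0.4],[-14.7,19.1,0,0,0,0,0.4],[-17.7,23,0,0,0,0,0.4],[-20.7,26.9,0,0,0,0,0.4]]]'

```text
time_s: 37.15
eef_pos: [0.4609, -0.1664, 0.1946]
eef_rot: [-0.001, 0.957, 0.291, -0.001]
wrist_force: [0.7, -0.5, -2.0]
opening: 0.641
```

>>> apply_moves --moves '[[[-3,3.9,0,0,0,0,0.4],[-4,5.2,0,0,0,0,0.4],[-4,5.2,0,0,0,0,0.4],[-4,5.2,0,0,0,0,0.4]]]'

```text
time_s: 37.55
eef_pos: [0.4573, -0.2295, 0.1948]
eef_rot: [-0.001, 0.957, 0.29, -0.001]
wrist_force: [0.4, -0.0, -1.8]
opening: 0.64
```

Run:
```python
from h import *
print(get_obs()["opening"],get_obs()["wrist_force"].round(1)); go(.4592,-.231,.067)
```

```text
0.6399400761450076 [ 0.4 -0.  -1.8]
at [ 0.4573 -0.2295  0.1948] yang -0.982 -> move [ 0.08  0.27 12.78] turn -0.002
```

>>> apply_moves --moves '[[[0,0,2,0,0,0,0.4],[0,0,5,0,0,0,0.4],[0,0,8,0,0,0,0.4],[0,0,10,0,0,0,0.4],[0,0,11.5,0,0,0,0.4],[0,0,12.4,0,0,0,0.4],[0,0,12.8,0,0,0,0.4],[0,0,12.8,0,0,0,0.4]]]'

```text
time_s: 38.35
eef_pos: [0.4581, -0.2297, 0.0681]
eef_rot: [-0.0, 0.957, 0.291, -0.0]
wrist_force: [0.5, 0.2, -2.7]
opening: 0.644
```

>>> apply_moves --moves '[[[0,0,0.2,0,0,0,0.4],[0,0,0.2,0,0,0,0.4]]]'

```text
time_s: 38.55
eef_pos: [0.4587, -0.2309, 0.0672]
eef_rot: [0.001, 0.957, 0.291, 0.001]
wrist_force: [1.7, 0.2, -0.3]
opening: 0.64
```

>>> apply_moves --moves '[[[0,0,0.15,0,0,0,0.4],[0,0,0.15,0,0,0,0.4]]]'

```text
time_s: 38.75
eef_pos: [0.4592, -0.231, 0.0669]
eef_rot: [0.001, 0.957, 0.291, 0.001]
wrist_force: [-1.1, 3.9, 10.6]
opening: 0.64
```

>>> apply_moves --moves '[[[0,0,-0.15,0,0,0,0.7],[0,0,-0.15,0,0,0,0.78],[0,0,-0.15,0,0,0,0.85],[0,0,-0.15,0,0,0,0.85],[0,0,-2,0,0,0,0.85],[0,0,-6,0,0,0,0.85],[0,0,-11,0,0,0,0.85],[0,0,-16,0,0,0,0.6]]]'

```text
time_s: 39.55
eef_pos: [0.4574, -0.2301, 0.2259]
eef_rot: [-0.001, 0.957, 0.291, -0.0]
wrist_force: [0.7, -0.6, 0.1]
opening: 0.702
```

Run:
```python
from h import *
go(.352,-.308,.20,.035)
pic("wrist","w12.png")
for h in holes(): print(h)
for X in((.5602,-.382),(.55,-.2265),(.465,-.391),(.459,-.231)): print(X,whole("top","t12.png",[*X,.105],9))
```

```text
at [ 0.4574 -0.2301  0.2259] yang -0.981 -> move [-13.08   0.62   2.59] turn -1.016
(array([0.5604, 0.1578]), 328)
(array([0.4971, 0.2523]), 363)
(array([0.4341, 0.3467]), 338)
(array([0.4186, 0.2681]), 362)
(array([0.4088, 0.3813]), 229)
(array([0.4031, 0.1895]), 356)
(0.5602, -0.382) [(array([ 0.5696, -0.3717]), 127, [np.int32(14), np.int32(16)]), (array([ 0.5555, -0.3817]), 57, [np.int32(16), np.int32(18)])]
(0.55, -0.2265) [(array([ 0.5514, -0.2254]), 16, [np.int32(5), np.int32(4)])]
(0.465, -0.391) [(array([ 0.4707, -0.389 ]), 70, [np.int32(18), np.int32(16)]), (array([ 0.4528, -0.3733]), 29, [np.int32(9), np.int32(6)])]
(0.459, -0.231) [(array([ 0.4788, -0.2137]), 11, [np.int32(5), np.int32(4)]), (array([ 0.4514, -0.2386]), 75, [np.int32(10), np.int32(11)])]
```

View pics/w12.png

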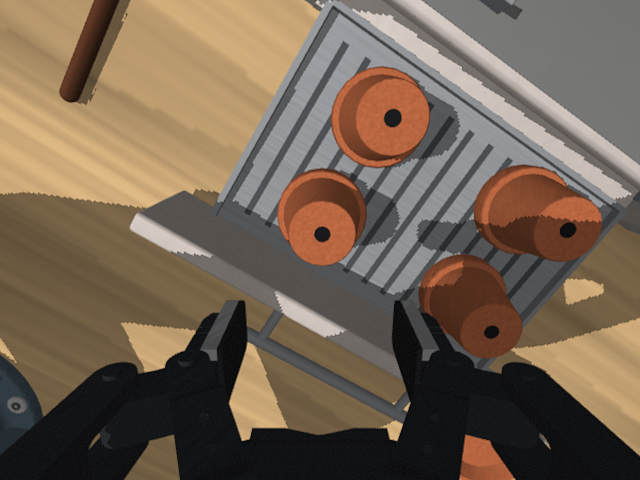

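All four pots stand upright on the tray (holes at (393,118), (322,234), (568,230) and (491,332)). Now back to the handle.

>>> apply_moves --moves '[[[-4,0.2,0,0,0,-0.15,0.5],[-8,0.4,0,0,0,-0.3,0.3],[-13,0.6,0,0,0,-0.45,0.27],[-13,0.6,0,0,0,-0.6,0.27],[-13,0.6,0,0,0,-0.75,0.27],[-13,0.6,0,0,0,-0.9,0.27],[-13,0.6,1,0,0,-1.016,0.27],[-13,0.6,2,0,0,-1.016,0.27]]]'

```text
time_s: 40.65
eef_pos: [0.3526, -0.3071, 0.2026]
eef_rot: [-0.002, 0.694, 0.72, 0.0]
wrist_force: [-0.1, 0.5, -0.6]
opening: 0.273
```

Run:
```python
from h import *
go(.352,-.308,.077,.035)
im,c=pic("wrist","w13.png")
g=cv2.cvtColor(im,cv2.COLOR_RGB2GRAY)
e=proj(c,[.352,-.25,.1]).astype(int); print(e); 
for X in ((.352,-.24,.1),(.352,-.3,.1)): print(proj(c,X))
cv2.imwrite("pics/b13.png",im[:, :, ::-1])
```

```text
at [ 0.3526 -0.3071  0.2026] yang 0.036 -> move [-0.12 -0.04 12.56] turn 0.001
[321 153]
[322.19161891 137.54779429]
[318.82882199 227.99082788]
```

View pics/b13.png

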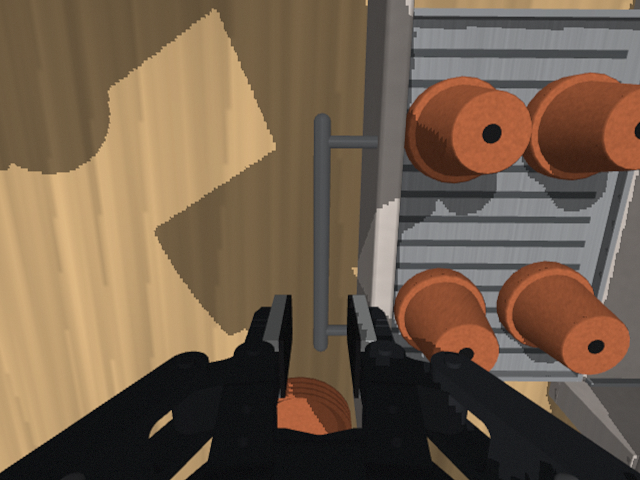

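The bar sits between the pads (u≈321). Descend and grip.

>>> apply_moves --moves '[[[0,0,4,0,0,0,0.27],[0,0,8,0,0,0,0.27],[0,0,11,0,0,0,0.27],[0,0,12.5,0,0,0,0.27],[0,0,12.5,0,0,0,0.27],[0,0,12.5,0,0,0,0],[0,0,12.5,0,0,0,0],[0,0,12.5,0,0,0,0]]]'

```text
time_s: 41.5
eef_pos: [0.3531, -0.3073, 0.0795]
eef_rot: [-0.0, 0.695, 0.719, 0.0]
wrist_force: [1.6, -0.4, -12.0]
opening: 0.105
```

>>> apply_moves --moves '[[[0,0.3,0,0,0,0,0],[0,0.9,0,0,0,0,0],[0,1.8,0,0,0,0,0],[0,3,0,0,0,0,0],[0,4.5,0,0,0,0,0],[0,6,0,0,0,0,0],[0,7.5,0,0,0,0,0],[0,9,0,0,0,0,0]]]'

```text
time_s: 42.3
eef_pos: [0.4448, -0.3045, 0.0795]
eef_rot: [-0.0, 0.694, 0.72, -0.0]
wrist_force: [-2.7, -1.0, -12.8]
opening: 0.105
```

>>> apply_moves --moves '[[[0,1.5,0,0,0,0,0],[0,3,0,0,0,0,0],[0,4.5,0,0,0,0,0],[0,6,0,0,0,0,0],[0,7,0,0,0,0,0],[0,8,0,0,0,0,0],[0,8.6,0,0,0,0,0],[0,9,0,0,0,0,0]]]'

```text
time_s: 43.1
eef_pos: [0.5336, -0.3018, 0.0795]
eef_rot: [0.0, 0.695, 0.719, -0.0]
wrist_force: [-2.9, -3.9, -13.1]
opening: 0.108
```

>>> apply_moves --moves '[[[0,0.5,0,0,0,0,0],[0,1,0,0,0,0,0],[0,1.5,0,0,0,0,0],[0,1.5,0,0,0,0,0]]]'

```text
time_s: 43.5
eef_pos: [0.5487, -0.3014, 0.0796]
eef_rot: [0.001, 0.695, 0.719, 0.0]
wrist_force: [2.1, -5.5, -16.6]
opening: 0.1
```

>>> apply_moves --moves '[[[0,0.5,0,0,0,0,0],[0,1,0,0,0,0,0],[0,1,0,0,0,0,0],[0,1,0,0,0,0,0]]]'

```text
time_s: 43.9
eef_pos: [0.5511, -0.3012, 0.0795]
eef_rot: [-0.006, 0.695, 0.719, -0.004]
wrist_force: [-28.8, -5.4, 3.3]
opening: 0.104
```

Fully shut (stopped at 0.551, a 0.200 m travel). Release and rise towards the lock tab.

>>> apply_moves --moves '[[[0,-0.5,0,0,0,0,0],[0,-0.6,0,0,0,0,0.27],[0,-0.6,0,0,0,0,0.27],[0,-0.6,0,0,0,0,0.27],[0,-0.6,-4,0,0,0,0.27],[0,-0.6,-8,0,0,0,0.27],[0,-0.6,-12,0,0,0,0.27],[0,-0.6,-15,0,0,0,0.35]]]'

```text
time_s: 44.7
eef_pos: [0.5539, -0.3011, 0.2344]
eef_rot: [0.003, 0.694, 0.72, 0.001]
wrist_force: [0.5, -0.6, 0.2]
opening: 0.35
```

Run:
```python
from h import *
go(.62,-.255,.25,1.57+.035)
im,c=pic("wrist","w14.png")
cv2.imwrite("pics/b14.png",im[:,:,::-1])
```

```text
at [ 0.5539 -0.3011  0.2344] yang 0.036 -> move [ 4.37  6.78 -1.54] turn -1.569
```

View pics/b14.png

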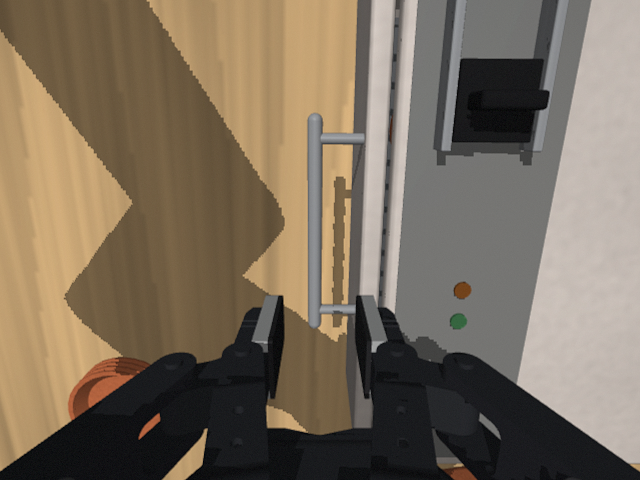

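Run:
```python
from h import *
c=get_calibration("wrist")
a=ray(c,315,115,.1);b=ray(c,315,327,.1);print("handle",a,b,(a+b)/2)
im=cv2.imread("pics/w14.png");g=cv2.cvtColor(im,cv2.COLOR_BGR2GRAY)
for v in range(84,120,3): print(v,g[v,455:560:5])
for p in((470,92),(548,92),(470,107),(548,107),(508,99)): print(p,ray(c,*p,.17))
for p in((461,58),(543,58),(455,143),(535,143)): print(p,ray(c,*p,.148))
```

```text
handle [ 0.55147471 -0.2226688   0.1       ] [ 0.55713254 -0.3958004   0.1       ] [ 0.55430363 -0.3092346   0.1       ]
84 [141  22  24  27  25  27  26  27  25  25  26  23  27  26  20  26  19  59
 142 139 115]
87 [146  25  27  26  24  25  28  25  24  25  29  24  24  24  26  27  23  71
 145 139 115]
90 [143  28  26  27  25  24  19  21  21  22  21  22  19  20  24  19  24  35
  59 141 114]
93 [141  28  25  14  13  14  25  26  28  24  23  25  28  25  26  24  27  27
  22 147 113]
96 [133  26  23  10  12  12  22  25  27  23  26  23  22  26  24  24  26  25
  27 144 115]
99 [122  25  25   7  11  13  24  25  26  21  23  24  25  24  26  22  26  23
  23 136 115]
102 [111  27  27  11  17  11  24  25  24  21  25  24  22  22  24  26  26  26
  24 128 116]
105 [ 73  20  23  11   9   9  20  19  22  20  20  22  23  21  23  23  23  22
  22 111 114]
108 [ 37  23  25   9   6  12  12   9  11  12  15  14   7  12  14  19  16  10
  72 113 115]
111 [ 14  25  24  22  16  14  13  16  14  12  15  10   8  11   6  14  49 145
 139 114 115]
114 [ 11  22  27  22  17  12  16  14  14  14  17  13  11  17  17  13  66 143
 139 115 116]
117 [ 10  23  26  13  14  10  13  13  12  17  16  14  19  16  19  11  69 146
 139 115 116]
(470, 92) [ 0.63446471 -0.20870477  0.17      ]
(548, 92) [ 0.67669426 -0.20715024  0.17      ]
(470, 107) [ 0.6356756  -0.21627462  0.17      ]
(548, 107) [ 0.67839622 -0.21471851  0.17      ]
(508, 99) [ 0.65568784 -0.21145888  0.17      ]
(461, 58) [ 0.63472774 -0.18895653  0.148     ]
(543, 58) [ 0.68235035 -0.18716328  0.148     ]
(455, 143) [ 0.63823814 -0.23644096  0.148     ]
(535, 143) [ 0.68782757 -0.23468247  0.148     ]
```

>>> apply_moves --moves '[[[2,3,0,0,0,0.15,0.35],[4,6,0,0,0,0.3,0.35],[6,9,0,0,0,0.45,0.35],[8.5,10.9,0,0,0,0.6,0.35],[8.5,10.9,0,0,0,0.75,0.35],[8.5,10.9,0,0,0,0.9,0.35],[8.5,10.9,0,0,0,1.05,0.35],[8.5,10.9,0,0,0,1.2,0.35]]]'

```text
time_s: 45.55
eef_pos: [0.6591, -0.2114, 0.2308]
eef_rot: [0.0, 0.98, 0.199, 0.001]
wrist_force: [0.2, -0.0, -0.2]
opening: 0.348
```

>>> apply_moves --moves '[[[0,0,0,0,0,0.15,0.35],[0,0,0,0,0,0.3,0.35],[0,0,0,0,0,0.373,0.35],[0,0,0,0,0,0.373,0.35]]]'

```text
time_s: 45.95
eef_pos: [0.6589, -0.2116, 0.2307]
eef_rot: [0.0, 1.0, 0.017, 0.001]
wrist_force: [0.2, -0.2, 0.5]
opening: 0.352
```

Run:
```python
from h import *
go(.660,-.212,.149,-1.537)
im,c=pic("wrist","w15.png")
for X in((.660,-.212,.17),(.66-.018,-.212-.005,.17),(.66+.018,-.212+.005,.17)): print(proj(c,X))
cv2.imwrite("pics/b15.png",im[:,:,::-1])
```

```text
at [ 0.6589 -0.2116  0.2307] yang -1.538 -> move [0.09 0.03 8.17] turn -0.001
[318.11152335 258.37015279]
[325.45949286 286.80991574]
[310.39765116 228.51419102]
```

View pics/b15.png

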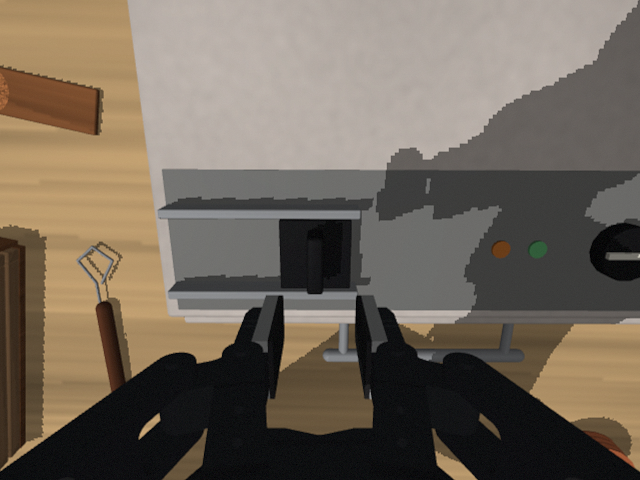

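The fin (about u=315) lies midway between the pads. Descend, pinch it, and slide towards +y (tool −y).

>>> apply_moves --moves '[[[0.1,0,3,0,0,0,0.35],[0.1,0,6,0,0,0,0.35],[0.1,0,7.5,0,0,0,0.35],[0.1,0,8.1,0,0,0,0.35],[0.1,0,8.1,0,0,0,0.35],[0.1,0,8.1,0,0,0,0],[0.1,0,8.1,0,0,0,0],[0.1,0,8.1,0,0,0,0]]]'

```text
time_s: 46.8
eef_pos: [0.66, -0.2103, 0.1508]
eef_rot: [-0.001, 1.0, 0.017, 0.001]
wrist_force: [-1.3, 6.5, 3.4]
opening: 0.096
```

>>> apply_moves --moves '[[[0,-0.5,0,0,0,0,0],[0,-1.5,0,0,0,0,0],[0,-2.5,0,0,0,0,0],[0,-3.5,0,0,0,0,0],[0,-4.5,0,0,0,0,0],[0,-5,0,0,0,0,0],[0,-5.2,0,0,0,0,0],[0,-5.2,0,0,0,0,0]]]'

```text
time_s: 47.6
eef_pos: [0.6585, -0.1601, 0.1507]
eef_rot: [0.001, 1.0, 0.017, 0.002]
wrist_force: [0.6, -2.5, 5.4]
opening: 0.098
```

>>> apply_moves --moves '[[[0,0,0,0,0,0,0.35],[0,0,0,0,0,0,0.35],[0,0,-2,0,0,0,0.35],[0,0,-5,0,0,0,0.35],[0,2.5,-5,0,0,0,0],[0,5.3,-5,0,0,0,0],[0,5.3,-5,0,0,0,0],[0,5.3,-5,0,0,0,0]]]'

```text
time_s: 48.4
eef_pos: [0.6586, -0.2128, 0.1978]
eef_rot: [-0.001, 1.0, 0.016, -0.001]
wrist_force: [0.2, 0.2, -0.8]
opening: -0.002
```

Run:
```python
from h import *
go(.6595,-.2125,.137,-1.537)
im,c=pic("wrist","w16.png")
m=((im.min(2)>165)).astype(np.uint8); e=proj(c,[.6595,-.2125,.141]); print(e)
for X in((.6595,-.2125,.141),): print(im[int(e[1])-40:int(e[1])+10:6,int(e[0])-40:int(e[0])+41:8].mean(2).astype(int))
cv2.imwrite("pics/b16.png",im[:,:,::-1])
```

```text
at [ 0.6586 -0.2128  0.1978] yang -1.539 -> move [ 0.1  -0.02  6.08] turn -0.002
[317.11044434 260.5827872 ]
[[ 57  56  55  58  56  58  58  57  59  57  58]
 [138 136 136 137 135 134 134 133 134 132  75]
 [ 98 107 106 107 107 107 108 101 109 109  82]
 [ 61 113 111 108  98  82  63 111  46 108 107]
 [ 61  96 110 105 195 198 136  71 108 106 108]
 [ 58 109 120 203 202 201 198 171  60  66 107]
 [ 59 110 208 203 202 200 198 197  75 108 106]
 [ 58 108 206 203 203 201 198 196 165 109 107]
 [ 58 109 206 203 201 200 199 197 177 108 108]]
```

View pics/b16.png

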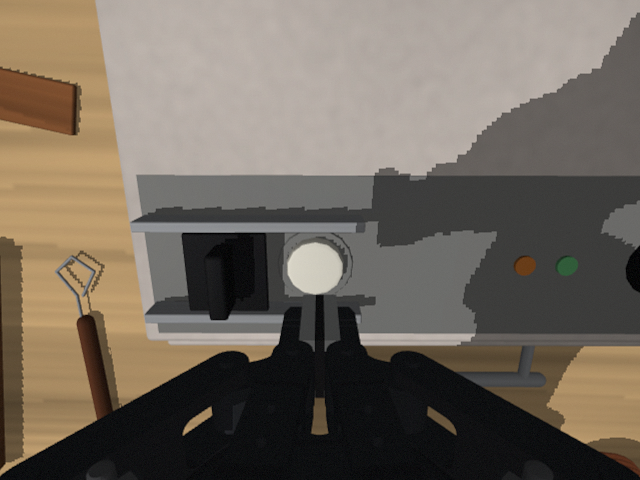

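The button is uncovered at (315,268), within about 3 mm of the expected spot. Press it.

>>> apply_moves --moves '[[[-0.2,0,2.5,0,0,0,0],[-0.2,0,4.5,0,0,0,0],[-0.2,0,5.5,0,0,0,0],[-0.2,0,6.0,0,0,0,0],[-0.2,0,6.3,0,0,0,0],[-0.2,0,6.3,0,0,0,0]]]'

```text
time_s: 49.05
eef_pos: [0.6576, -0.2128, 0.1364]
eef_rot: [0.0, 1.0, 0.017, 0.0]
wrist_force: [-0.5, -0.5, -0.3]
opening: -0.001
```

>>> apply_moves --moves '[[[0,0,0.2,0,0,0,0],[0,0,0.4,0,0,0,0],[0,0,0.4,0,0,0,0],[0,0,0.4,0,0,0,0]]]'

```text
time_s: 49.45
eef_pos: [0.658, -0.2133, 0.1328]
eef_rot: [0.0, 1.0, 0.017, 0.001]
wrist_force: [1.9, 1.1, 3.9]
opening: 0.0
```

>>> apply_moves --moves '[[[0,0,0.2,0,0,0,0],[0,0,0.3,0,0,0,0],[0,0,0.3,0,0,0,0],[0,0,0.3,0,0,0,0]]]'

```text
time_s: 49.85
eef_pos: [0.658, -0.2133, 0.1301]
eef_rot: [0.0, 1.0, 0.017, 0.001]
wrist_force: [1.4, 2.4, 8.6]
opening: -0.002
```

>>> apply_moves --moves '[[[0,0,0.1,0,0,0,0],[0,0,0.2,0,0,0,0],[0,0,0.2,0,0,0,0],[0,0,0.2,0,0,0,0]]]'

```text
time_s: 50.25
eef_pos: [0.6581, -0.2134, 0.1299]
eef_rot: [0.001, 1.0, 0.017, 0.001]
wrist_force: [-3.7, 4.1, 17.6]
opening: 0.002
```

Bottomed out (z stops at 0.130, 17.6 N). Lift, go back to the fin, grip it, and slide it back.

>>> apply_moves --moves '[[[0,0,-2,0,0,0,0],[0,0,-5,0,0,0,0.35],[0,0,-7.5,0,0,0,0.35],[0,-2.5,-7.5,0,0,0,0.35],[0,-5.3,-7.5,0,0,0,0.35],[0,-5.3,-7.5,0,0,0,0.35],[0,-5.3,-5,0,0,0,0.35],[0,-5.3,-2.3,0,0,0,0.35]]]'

```text
time_s: 51.05
eef_pos: [0.6557, -0.1607, 0.1497]
eef_rot: [0.001, 1.0, 0.017, 0.001]
wrist_force: [0.2, -0.4, -0.7]
opening: 0.35
```

>>> apply_moves --moves '[[[0,0,0,0,0,0,0.35],[0,0,0,0,0,0,0],[0,0,0,0,0,0,0],[0,0,0,0,0,0,0],[0,0,0,0,0,0,0]]]'

```text
time_s: 51.55
eef_pos: [0.6555, -0.1607, 0.1504]
eef_rot: [0.0, 1.0, 0.016, 0.0]
wrist_force: [-1.2, -1.7, -3.2]
opening: 0.096
```

>>> apply_moves --moves '[[[0,0.5,0,0,0,0,0],[0,1.5,0,0,0,0,0],[0,2.5,0,0,0,0,0],[0,3.5,0,0,0,0,0],[0,4.5,0,0,0,0,0],[0,5,0,0,0,0,0],[0,5.3,0,0,0,0,0],[0,5.3,0,0,0,0,0]]]'

```text
time_s: 52.35
eef_pos: [0.657, -0.2104, 0.1503]
eef_rot: [-0.003, 1.0, 0.017, -0.0]
wrist_force: [-5.5, 12.0, 7.1]
opening: 0.098
```

>>> apply_moves --moves '[[[0,0.2,0,0,0,0,0],[0,0.2,0,0,0,0,0],[0,0.2,0,0,0,0,0]]]'

```text
time_s: 52.65
eef_pos: [0.657, -0.2104, 0.1503]
eef_rot: [-0.004, 1.0, 0.017, -0.001]
wrist_force: [-6.1, 16.3, 8.5]
opening: 0.095
```

>>> apply_moves --moves '[[[0,-0.35,0,0,0,0,0],[0,-0.35,0,0,0,0,0.35],[0,-0.35,0,0,0,0,0.35],[0,-0.35,0,0,0,0,0.35],[0,-0.35,-4,0,0,0,0.35],[0,-0.35,-9,0,0,0,0.35],[-5,-0.35,-12,0,0,0,0.35],[-10,-0.35,-12,0,0,0,0.35]]]'

```text
time_s: 53.45
eef_pos: [0.5665, -0.2165, 0.2743]
eef_rot: [0.003, 1.0, 0.017, 0.004]
wrist_force: [0.5, -1.6, 1.2]
opening: 0.347
```

Run:
```python
from h import *
print(tool()[0],get_obs()["wrist_force"].round(1),get_obs()["time_s"])
im,c=pic("wrist","w17.png"); 
def plate(im):
    m=(im.max(2)<45).astype(np.uint8); a,b=proj(c,[.66,-.212,.148]).astype(int); print("expect px",a,b)
    m[330:]=0
    n,l,st,ce=cv2.connectedComponentsWithStats(m); k=l[b,a]; 
    if k: x,y,w,h,_=st[k]; print("plate box",st[k],ray(c,x,y+h/2,.148),ray(c,x+w,y+h/2,.148))
plate(im)
# white button visible? 
a,b=proj(c,[.657,-.213,.141]).astype(int); print("white px near button",(im[b-25:b+25,a-25:a+25].min(2)>185).sum())
for h in holes(): print(h)
im,ct=pic("top","t17.png")
cv2.imwrite("pics/b17.png",np.hstack([cv2.resize(im[130:360,200:620],(790,433))])[:,:,::-1])
```

```text
[ 0.56652708 -0.21654482  0.27431449] [ 0.5 -1.6  1.2] 53.45
expect px 314 98
plate box [ 280   69   68   75 4853] [ 0.65431754 -0.18842638  0.148     ] [ 0.65589504 -0.23503549  0.148     ]
white px near button 0
(array([0.5605, 0.1578]), 325)
(array([0.4971, 0.2523]), 359)
(array([0.4341, 0.3467]), 338)
(array([0.4186, 0.2681]), 360)
(array([0.4106, 0.381 ]), 153)
(array([0.4112, 0.3031]), 182)
(array([0.4032, 0.1895]), 351)
```

Numerically, the plate spans y −0.188 to −0.235 as at the start, no white button shows, and the five square-pot holes are unchanged. One last numeric check of the handle, then hand in.

Run:
```python
from h import *
ct=get_calibration("top")
t0=cv2.imread("pics/w14.png");im=cv2.imread("pics/t17.png").astype(int)
# handle bar profile along x at y=-.36 (top view): bar is bluish-grey vs brown table
for x in np.arange(.525,.60,.004):
    u,v=proj(ct,[x,-.345,.1]); b,g,r=im[int(round(v)),int(round(u))]; print(round(x,3),r-b,(r+g+b)//3,end=' | ')
print(get_obs()["wrist_force"].round(1)); print(hand_in())
```

```text
0.525 -18 58 | 0.529 64 104 | 0.533 84 115 | 0.537 80 110 | 0.541 82 110 | 0.545 70 106 | 0.549 25 93 | 0.553 -1 100 | 0.557 13 65 | 0.561 44 61 | 0.565 46 63 | 0.569 78 105 | 0.573 47 86 | 0.577 12 50 | 0.581 2 15 | 0.585 0 14 | 0.589 -1 15 | 0.593 -5 22 | 0.597 -7 25 | [ 0.6 -0.3  0.2]
the job is handed in; nothing more can be done
None
```

I finished the job and handed it in at about 54 s on the robot's clock. All four round pots went rim down onto the pulled-out tray. I then shut the tray, slid the lock tab aside, pressed the start button and slid the tab back.

**How it went**
- **First grip on the handle:** this missed. The fingertips are about 4.5 mm behind the reported TCP, not 19 mm ahead of it. I measured this by touching the table gently and went deeper from then on.
- **Tray at the start:** it was about 10 mm open, going by the handle position and travel.

**Last checks**
- **Tray:** I pushed it 0.200 m to its stop, and it resisted with about 29 N. The last top view still shows the handle at x ≈ 0.553, its shut position.
- **Button:** it went down until it stopped, with the force rising to about 17 N.
- **Lock tab:** it is against its stop and covers the same spot as at the start (y −0.188 to −0.235). No white of the button shows.
- **Square pots:** all five are in the crate, within about 1 mm of where they started.
- **Robot:** it is clear of everything, with almost no force on the wrist.

**Not confirmed**
- **Pots inside the dryer:** I last saw them just before shutting the tray, when all four stood upright, so I can't say how they stand now.
- **Last top picture:** it went unviewed because the 16-picture limit was reached, so I checked it by numbers only.
- **Sprayer, rib and loop tool:** I did not measure them at the end. The arm should not have touched them.

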